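# Portion cedar balls over the tipping chute and hold it at the mark

## Task

With the scoop, take at least two of the wooden cedar balls out of the bin and tip them into the tray of the hinged chute, then put the scoop back in the bin. Then lift the chute's tray by its handle bar until it is in line with the brass pointer, so that the balls run down into the carton, and keep holding it there: your program finishes while the gripper still holds the tray at the pointer's angle (let go, it falls shut). Don't touch the balls with the fingers, spill none (those you do not take stay in the bin), and do not shift the pointer or the other things on the table.

Things in the scene. Friction and masses are not known exactly. Their poses are not given: they have to be found in the camera images.
- bin: fixed open blue bin, outside 290 x 110 x 60 mm, walls and floor 5 mm, left or right of the middle (chute on the other side). Origin: centre of its underside. +x runs along it, away from the robot: flat floor (5 mm above the origin) from x = -140 to +85 mm, then a ramp rising 50 mm up to x = +140 mm. Inside width 100 mm
- scoop: loose aluminium scoop, 160 g, 90 mm wide, standing in the bin's near end, open front to the ramp. Origin: on its underside below the handle. +x points out of the open front. 2 mm floor from x = -12 to +100 mm, side walls 33 mm high from x = -12 to +80, back wall 41 mm high at x = -10. Upright wooden handle post at the origin, 22 (x) by 14 mm (y), top 128 mm up
- scoop_grip (a point): middle of the graspable upper part of the scoop's handle post, 108 mm above the scoop's origin; the faces to grip look along the scoop's y (14 mm apart)
- ball1: loose wooden ball, 26 mm diameter, 12 g; origin at its centre. It starts in the bin, in front of the scoop (one of four alike)
- ball2: loose wooden ball, 26 mm diameter, 12 g; origin at its centre. It starts in the bin, in front of the scoop (one of four alike)
- ball3: loose wooden ball, 26 mm diameter, 12 g; origin at its centre. It starts in the bin, in front of the scoop (one of four alike)
- ball4: loose wooden ball, 26 mm diameter, 12 g; origin at its centre. It starts in the bin, in front of the scoop (one of four alike)
- chute: hinged steel tray, 400 g, falls shut. Origin on the hinge axis (its y), 130 mm above the table. Floor at z = 0 from x = -190 (near end, to the robot) to x = +30 mm (open lip over the carton), inside width 124, side walls 40, near end wall 32 mm high. Shut, at the start, its near end hangs 0.22 rad below level, so balls stay in; lifting it turns the tray about +y, up to 1.3 rad from shut
- chute_handle (a point): middle of the tray's round wooden handle bar (12 mm diameter, 100 mm long along the tray's y, carried at its two ends 46 mm from the middle), at (-240, 0, +22) mm in the tray's frame, 48 mm clear of the near end wall; take it from above
- pointer: brass index pointer, stiff, not to be moved; same hinge axis and origin as the tray, 88 mm to the +y side of its centre line. It marks the wanted angle, 0.75 to 1.05 rad above the shut tray: the tray is right when its x axis is parallel to the pointer's x axis. Beside it, at y = +99 mm, a thin fixed wire arc of 172 mm radius
- pointer_tip (a point): tip of the pointer, 165 mm from the hinge axis
- carton: fixed open cardboard carton under the chute's far lip, 190 x 200 mm outside, walls 4 mm, near wall 90 mm, sides 100 mm, far wall 130 mm high. Origin: middle of the lower edge of its near wall, below the chute's hinge; +x points into the carton
- last_a: bystander: pale wooden shoe last, 160 mm long, 75 mm high; leave it alone
- last_b: bystander: darker wooden shoe last, 160 mm long, 75 mm high; leave it alone
- tin: bystander: round tin with a pale lid, 68 mm diameter, 26 mm high; leave it alone
- spool: bystander: wooden spool standing up, 44 mm diameter, 50 mm high; leave it alone
- hammer: bystander: hammer lying, 240 mm long, origin under its middle; leave it alone
- brush: bystander: brush lying, 200 mm long; leave it alone
- heels: bystander: black rubber heel block, 70 x 60 x 30 mm; leave it alone
Not all that is in view belongs to the job. Of the things that look like the scoop, the smaller one is meant.

How it is judged:
By the outcome, as a careful person would: the job done as asked, in the order asked, and still so for the second after the job is handed in, while the arm keeps its last pose, push and grip.
It also fails if it takes over 72 s, if anything falls off the work surface, if the arm or the gripper's body presses on something with over 40 N, if the wrist force passes 120 N, or if a joint passes its speed limit or range.

## Robot

A 6-joint arm with a two-finger parallel gripper is mounted at the origin on the work surface. World frame = base frame: x ahead of the robot, y to its left, z up, the work surface at z = 0. Lengths are in m, angles in rad, forces in N, time in s.
With the tool pointing down it reaches from about 0.325 to 0.775 m from the base axis. Payload 5.5 kg.
Tool frame: the origin (TCP) lies on the centre line of the jaws, within the pads' length; the fingertips stand 25 mm ahead of it and the grasp point (between the pads) lies 6 mm ahead of it; z points along the fingers, x is the direction in which the jaws open and shut, and the axes are right-handed (so a half turn about z gives the same grasp; the last joint's range is limited). The gripper opens to 88 mm and grips with 3 to 60 N. Pads are 20 mm wide; open, the fingers measure 115 mm over their backs; the gripper's body (75 mm by 178 mm) begins 61 mm behind the grasp point.
Start: joints at [-1.394, 0.091, 1.231, -0, 1.82, -0.057], TCP at [0.139, -0.584, 0.226] pointing down, gripper open.
Joint ranges: [-2.87, 2.87], [-0.86, 2.18], [0.17, 2.46], [-1.51, 4.65], [0.06, 2.69], [-2.65, 2.65]. Speed limits (rad/s): [2.57, 2.57, 3.01, 3.14, 3.14, 3.14].

## Interface

Orientations are given as a unit quaternion [w, x, y, z].
In Python, from plant import ctrl gives the robot as it stands. Calls block until the motion is done:
- ctrl.movep(position, orientation): joint-space move of the TCP to a pose.
- ctrl.movel(position, ori=None, max_speed=0.15): straight line of the TCP; ori=None keeps the orientation; max_speed is the mean speed in m/s.
- ctrl.set_joints(angles): joint-space move.
- ctrl.move_gripper(opening, squeeze=None): finger opening in m; squeeze is the grip in N (None keeps the last); returns when the fingers have stopped.
- ctrl.dwell(seconds).
- ctrl.ik(position, orientation): joint angles nearest the present ones, or None.
- ctrl.state(): the state.
- ctrl.grab_frame(name): name is "scene" or "top" or "wrist"; returns the picture (420x560x3 uint8, red, green, blue); there is no depth.
- ctrl.camera_params(name): a dict with "fx", "fy", "cx", "cy" (pixels), "rvec" (rotation vector, rad) and "tvec" (3), from world to camera coordinates, as OpenCV has them; the wrist camera has in their place "mount" (4x4, takes a point from camera to tool coordinates, whose origin is the TCP and whose axes are the tool frame's). Camera axes: x right, y down, z forward; pixel columns grow to the right and rows downward; lengths in m; the calibration is good to about 2 mm. A picture is of the moment at which its call begins: read the wrist's pose just before it. camera_params takes no time and is no camera call.
A pose or a line that the arm cannot do raises ctrl.MotionError and nothing moves.
- ctrl.finish_job(): hands the job in, once; it reports no verdict.
The state is a dict: "t": time; "qpos": joint angles; "qd": joint speeds; "joint_efforts": joint torques, N m; "tool_pos": TCP position; "orientation": TCP orientation; "ft_force": force on the tool from outside, world axes, zero at the start; "moment": the same for the moment, N m; "opening": finger opening in m.
Only numpy, scipy, OpenCV 4.12 (cv2) and the standard library are available. Lean on these libraries where they do the work, as an engineer would, in place of code of your own. Each camera call takes 0.05 s, during which the arm holds its last target.

## Working session

There is one attempt and no reset: what is moved stays moved. The work goes in short steps, each a Python script; the robot and the scene stay as the last script left them, time stands still between calls to the robot, and variables do not carry over. Pictures are saved under pics/ and viewed, and the job is handed in when it is done.

```bash
ls; mkdir -p pics
python3 - <<'E'
from plant import ctrl
import cv2
for n in("scene","top","wrist"):
    im=ctrl.grab_frame(n); cv2.imwrite(f"pics/a_{n}.png",im[:,:,::-1])
    print(n,ctrl.camera_params(n))
s=ctrl.state();print(s)
E
```

```text
pics
scene {'fx': 546.6283079331168, 'fy': 546.6283079331168, 'cx': 276.46755574965425, 'cy': 202.482760427353, 'rvec': array([ 1.2047153 ,  2.44056129, -0.86821921]), 'tvec': array([ 0.31305733, -0.26467142,  1.82791878])}
top {'fx': 398.57775006636575, 'fy': 398.57775006636575, 'cx': 274.4267674364435, 'cy': 206.32176000264886, 'rvec': array([ 2.15199766, -2.17914108,  0.14485452]), 'tvec': array([0.00643311, 0.51345139, 1.40983188])}
wrist {'fx': 296.35675470075086, 'fy': 296.35675470075086, 'cx': 280.8765139929041, 'cy': 214.4469603059279, 'mount': array([[ 9.99999879e-01,  4.71479696e-04,  1.38651486e-04,
         3.06468579e-04],
       [-4.91395664e-04,  9.63243637e-01,  2.68628842e-01,
        -7.30321720e-02],
       [-6.90211742e-06, -2.68628877e-01,  9.63243752e-01,
        -1.57613557e-01],
       [ 0.00000000e+00,  0.00000000e+00,  0.00000000e+00,
         1.00000000e+00]])}
{'t': 0.15, 'qpos': array([-1.39366847e+00,  9.16810954e-02,  1.23156328e+00, -5.82344629e-06,
        1.81978914e+00, -5.66886318e-02]), 'qd': array([-3.00826703e-04, -1.39240896e-03, -3.10158650e-03, -8.45155156e-05,
        4.75932914e-04,  3.94671617e-04]), 'joint_efforts': array([ 1.73451273e-03, -4.47045028e+01, -4.06907487e+01,  6.99643465e-02,
        2.74689653e-02, -9.32200714e-05]), 'tool_pos': array([ 0.13898219, -0.58347214,  0.22539547]), 'orientation': array([-4.75727370e-04,  7.84757863e-01, -6.19802046e-01, -5.41028950e-04]), 'ft_force': array([ 0.84024247, -0.73378873, -0.71413638]), 'moment': array([ 0.01885738,  0.01961349, -0.01463921]), 'opening': 0.08784021052816261}
```

View pics/a_scene.png

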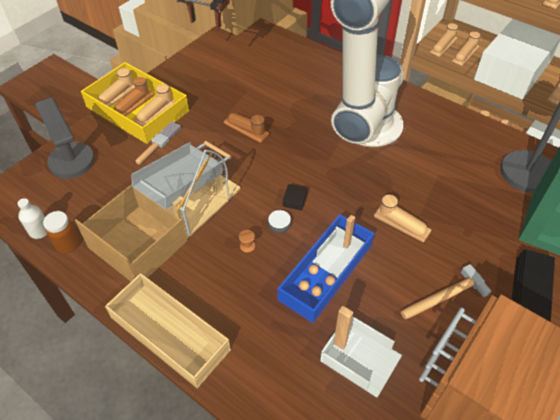

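View pics/a_top.png

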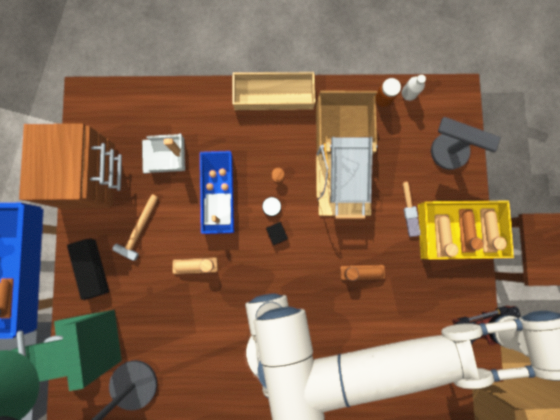

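View pics/a_wrist.png

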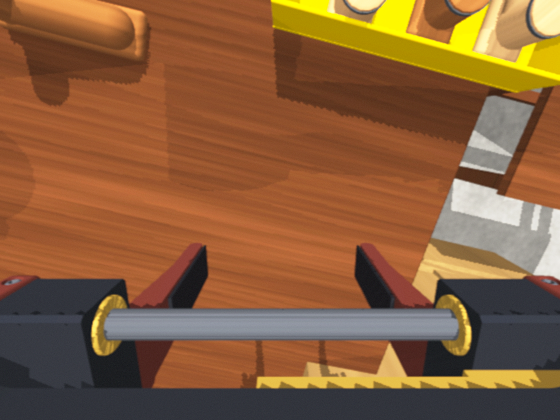

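The bin with its scoop is at top-view px (217,192), with four balls beside it. A larger scoop stands loose on the table at top (163,155), scene (360,350). The small scoop in the bin, top (217,210), scene (340,250), is the one meant. I'll enlarge the views to confirm and measure.

Run:
```python
import cv2,numpy as np
t=cv2.imread("pics/a_top.png");s=cv2.imread("pics/a_scene.png")
def crop(im,x0,y0,x1,y1,k,n):
    c=cv2.resize(im[y0:y1,x0:x1],None,fx=k,fy=k,interpolation=cv2.INTER_CUBIC)
    for x in range((x0+9)//10*10,x1,10): cv2.line(c,((x-x0)*k,0),((x-x0)*k,8 if x%50 else 20),(0,255,255),1); (x%20==0) and cv2.putText(c,str(x),((x-x0)*k,30),0,.4,(0,255,255),1)
    for y in range((y0+9)//10*10,y1,10): cv2.line(c,(0,(y-y0)*k),(8,(y-y0)*k),(0,255,255),1); (y%20==0) and cv2.putText(c,str(y),(10,(y-y0)*k+4),0,.4,(0,255,255),1)
    cv2.imwrite(n,c)
crop(t,190,140,290,240,6,"pics/b_bin_top.png")
crop(t,305,85,405,225,4,"pics/b_chute_top.png")
crop(s,270,205,410,325,5,"pics/b_bin_sc.png")
crop(s,70,130,250,280,4,"pics/b_chute_sc.png")
```

```text
(no output)
```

View pics/b_bin_top.png

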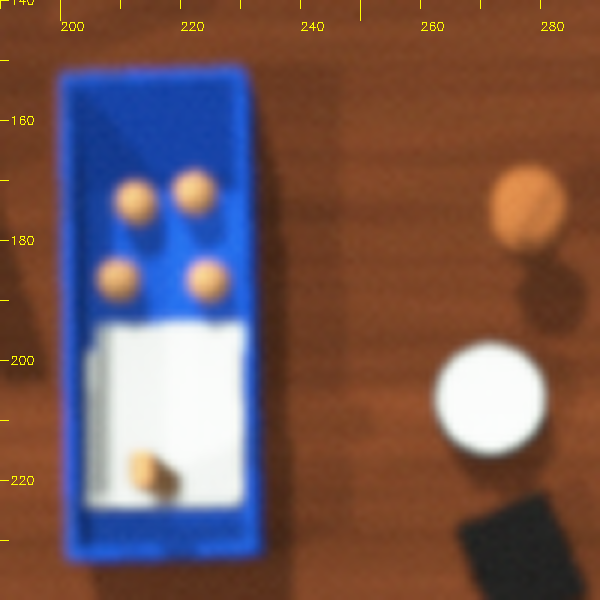

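View pics/b_chute_top.png

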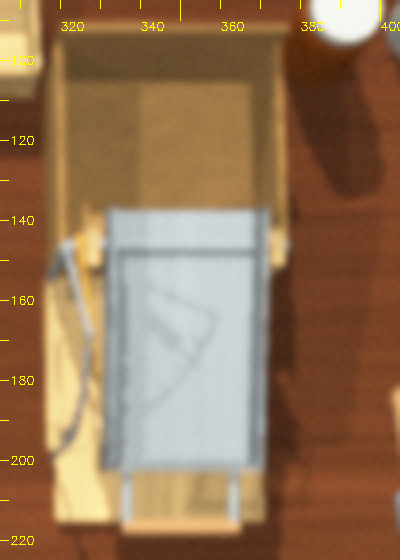

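View pics/b_bin_sc.png

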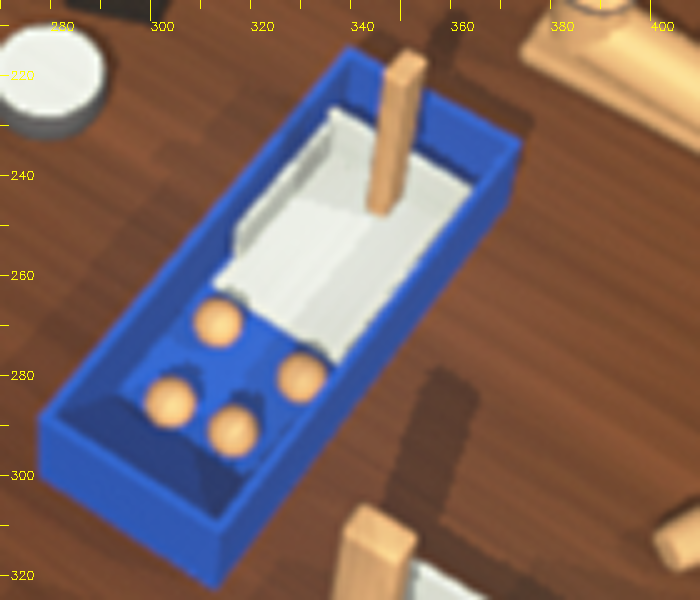

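View pics/b_chute_sc.png

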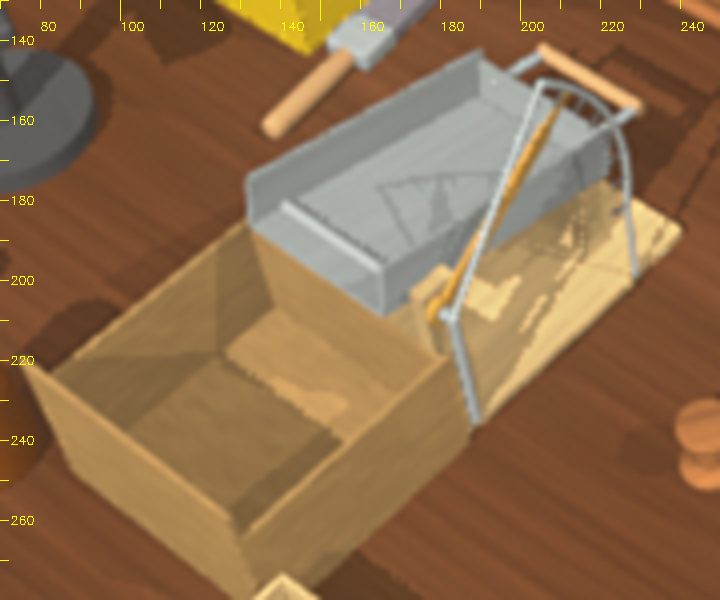

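The bin's scoop is the smaller of the two, so it is the one to use. Its post is at top px (213.5,218), and the balls are in front of it at (211,173), (221,172), (208,186) and (223,187). The chute's handle bar runs from (335,217) to (365,217). Next I'll fit the poses from both views.

```bash
cat > h.py <<'E'
import numpy as np,cv2
from scipy.optimize import least_squares
from scipy.spatial.transform import Rotation as R
from plant import ctrl
def proj(n,P):
    c=ctrl.camera_params(n);K=np.array([[c["fx"],0,c["cx"]],[0,c["fy"],c["cy"]],[0,0,1.]])
    return cv2.projectPoints(np.atleast_2d(np.asarray(P,float)),c["rvec"],c["tvec"],K,None)[0].reshape(-1,2)
def pose(p,L):  # p=x,y,yaw,z0
    return R.from_euler('z',p[2]).apply(np.atleast_2d(L))+[p[0],p[1],p[3]]
def fit(obs,z0,p0,tilt=0.):
    # obs: list (cam,localpt,px)
    def r(p):
        e=[]
        for n,L,u in obs:
            e+=list(proj(n,pose([*p,z0],R.from_euler('y',tilt).apply(L)))[0]-u)
        return e
    s=least_squares(r,p0); return s.x,np.array(s.fun).reshape(-1,2)
def tri(u):  # dict cam->px
    def r(P): return np.concatenate([proj(n,P)[0]-np.array(v) for n,v in u.items()])
    s=least_squares(r,[.5,0,.1]);return s.x,s.fun
def onz(n,u,z):
    s=least_squares(lambda p:proj(n,[p[0],p[1],z])[0]-np.array(u),[.5,0]);return s.x
E
python3 - <<'E'
from h import *
np.set_printoptions(precision=4,suppress=True)
B=.145,.055
obs=[("top",[B[0],B[1],.06],(200,151.7)),("top",[B[0],-B[1],.06],(230.8,151.2)),("top",[-B[0],B[1],.06],(201.2,233.3)),("top",[-B[0],-B[1],.06],(233.7,232.5)),
("scene",[-B[0],-B[1],.06],(340,214)),("scene",[-B[0],B[1],.06],(374.4,233.6)),("scene",[B[0],B[1],.06],(313,309.4)),("scene",[B[0],-B[1],.06],(278,288.4))]
b,e=fit(obs,0,[.5,.2,0]);print("bin",b,e)
obs=[("top",[-.24,.05,.022],(335,216.8)),("top",[-.24,-.05,.022],(365,216.8)),("scene",[-.24,-.05,.022],(205.5,142)),("scene",[-.24,.05,.022],(230,156.8)),
("scene",[.03,-.063,.04],(131.8,174.5)),("scene",[.03,.063,.04],(165.7,197)),("scene",[-.19,-.063,.04],(190.3,142.5)),
("top",[.03,.063,.04],(332,137)),("top",[.03,-.063,.04],(372,137))]
c,e=fit(obs,.13,[.6,-.2,0],-.22);print("chute",c,e)
print("post",tri({"top":(213.3,217.7),"scene":(351.5,217.5)}))
for u in [(212.5,173.5),(222.3,172),(209.7,186.5),(224.5,186.5)]:
    P=onz("top",u,.018);d=P-b[:2];print(P,R.from_euler('z',-b[2]).apply([*d,0]))
for n,u in (("spool",(277,174)),("tin",(271.5,206)),("heels",(276,234)),):print(n,onz("top",u,.03))
print("pointer",tri({"scene":(211.5,154.2),"top":(321,160)}))
E
```

```text
bin [0.565  0.2084 0.0185] [[-0.2821  0.4891]
 [-0.417   0.1367]
 [-0.7038 -0.3399]
 [-1.7794 -0.517 ]
 [-0.6477 -0.7202]
 [-0.511  -1.2874]
 [ 0.3415  1.2033]
 [-0.9836 -1.2297]]
chute [ 0.7051 -0.2577 -0.0059] [[-0.1589  0.0305]
 [-1.162  -0.15  ]
 [-0.6758 -0.0628]
 [-0.057  -0.1722]
 [ 0.1286 -0.3141]
 [-0.3839 -0.6576]
 [-0.2466 -0.7762]
 [ 0.6921 -0.048 ]
 [-1.5404 -0.1815]]
post (array([0.4641, 0.2084, 0.1316]), array([-0.6576,  0.4002, -0.5973, -0.0211]))
[0.6393 0.2259] [0.0746 0.0161 0.    ]
[0.6445 0.1899] [ 0.0791 -0.02    0.    ]
[0.5909 0.2359] [0.0264 0.0269 0.    ]
[0.5903 0.1817] [ 0.0248 -0.0272  0.    ]
spool [ 0.6324 -0.011 ]
tin [0.5149 0.0106]
heels [ 0.4135 -0.0043]
pointer (array([ 0.6155, -0.1295,  0.2831]), array([-3.1176, -0.5751, -3.1088,  2.2787]))
```

```bash
cat >> h.py <<'E'
BIN=np.array([.565,.2084,.0185]); CH=np.array([.7051,-.2577,-.0059])
def toolq(yaw,pitch,sgn=1):
    # scoop frame: Rz(yaw)Ry(pitch) ; pitch>0 front down. tool x=sgn*Sy, z=-Sz
    S=R.from_euler('ZY',[yaw,pitch]).as_matrix()
    x=sgn*S[:,1];z=-S[:,2];y=np.cross(z,x)
    q=R.from_matrix(np.c_[x,y,z]).as_quat(); return q[[3,0,1,2]]
def tcp_scoop(o,yaw,pitch,sgn=1,gh=.108):
    # TCP for scoop origin o; grasp point 6 mm ahead of TCP
    S=R.from_euler('ZY',[yaw,pitch]).as_matrix()
    return np.asarray(o)+S@np.array([0,0,gh+.006]),toolq(yaw,pitch,sgn)
def lip2o(lip,yaw,pitch):
    S=R.from_euler('ZY',[yaw,pitch]).as_matrix()
    return np.asarray(lip)-S@np.array([.1,0,0])
E
python3 - <<'E'
from h import *
np.set_printoptions(precision=3,suppress=True)
for sg in(1,-1):
  print("grasp",ctrl.ik(*tcp_scoop([.464,.2084,.005],.0185,0,sg)))
  for p in (-.35,-.2):print("back",p,ctrl.ik(*tcp_scoop([.5,.2084,.06],.0185,p,sg)),ctrl.ik(*tcp_scoop([.5,.2084,.2],.0185,p,sg)))
  for p in (-.25,0,.2,.4,.6,.8):
    print(p,ctrl.ik(*tcp_scoop(lip2o([.57,-.265,.13],-.006,p),-.006,p,sg)))
E
```

```text
grasp [ 0.355 -0.151  1.658 -0.     1.635 -1.234]
back -0.35 [ 0.455 -0.471  1.865 -0.147  1.429 -1.137] [ 0.455 -0.422  1.581 -0.146  1.662 -1.171]
back -0.2 [ 0.394 -0.3    1.704 -0.073  1.552 -1.201] [ 0.394 -0.256  1.418 -0.075  1.792 -1.219]
-0.25 [-0.709 -0.33   1.657  0.161  1.622 -2.25 ]
0 [-0.576 -0.068  1.36  -0.     1.85  -2.14 ]
0.2 [-0.494  0.161  1.104 -0.105  2.051 -2.1  ]
0.4 [-0.432  0.41   0.823 -0.211  2.265 -2.103]
0.6 [-0.385  0.696  0.485 -0.355  2.496 -2.176]
0.8 None
grasp [ 0.355 -0.151  1.658 -0.     1.635  1.908]
back -0.35 [ 0.455 -0.471  1.865 -0.147  1.429  2.005] [ 0.455 -0.422  1.581 -0.146  1.662  1.971]
back -0.2 [ 0.394 -0.3    1.704 -0.073  1.552  1.941] [ 0.394 -0.256  1.418 -0.075  1.792  1.923]
-0.25 [-0.709 -0.33   1.657  0.161  1.622  0.891]
0 [-0.576 -0.068  1.36  -0.     1.85   1.001]
0.2 [-0.494  0.161  1.104 -0.105  2.051  1.042]
0.4 [-0.432  0.41   0.823 -0.211  2.265  1.039]
0.6 [-0.385  0.696  0.485 -0.355  2.496  0.965]
0.8 None
```

Run:
```python
from h import *
np.set_printoptions(precision=4,suppress=True)
s=ctrl.state()
ctrl.movep([.2,-.45,.42],toolq(.0185,0))
print(ctrl.state()["t"])
ctrl.movep([.464,.2084,.24],toolq(.0185,0))
s=ctrl.state();print(s["t"],s["tool_pos"],s["orientation"],s["qpos"])
im=ctrl.grab_frame("wrist");cv2.imwrite("pics/c_wrist.png",im[:,:,::-1])
```

```text
Traceback (most recent call last):
plant.MotionError: the arm cannot take that pose within its joint ranges
```

Run:
```python
from h import *
np.set_printoptions(precision=4,suppress=True)
s=ctrl.state()
p=s["tool_pos"];
ctrl.movep([p[0]+.1,p[1]+.1,.40],s["orientation"])
print(ctrl.state()["t"])
ctrl.movep([.464,.2084,.24],toolq(.0185,0))
s=ctrl.state();print(s["t"],s["tool_pos"],s["orientation"],s["qpos"])
im=ctrl.grab_frame("wrist");cv2.imwrite("pics/c_wrist.png",im[:,:,::-1])
```

```text
1.05
3.6833 [0.4644 0.2078 0.2402] [0.0002 0.7011 0.7131 0.0001] [ 0.354  -0.1512  1.4434 -0.0002  1.849  -1.2339]
```

View pics/c_wrist.png

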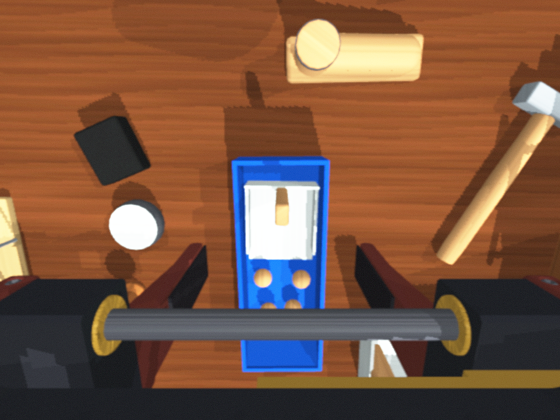

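```bash
cat >> h.py <<'E'
def wproj(P,pos,q):
    c=ctrl.camera_params("wrist");M=c["mount"];T=R.from_quat(np.r_[q[1:],q[0]])
    L=T.inv().apply(np.atleast_2d(P)-pos); C=(L-M[:3,3])@M[:3,:3]
    return np.c_[c["fx"]*C[:,0]/C[:,2]+c["cx"],c["fy"]*C[:,1]/C[:,2]+c["cy"]]
E
python3 - <<'E'
from h import *
np.set_printoptions(precision=1,suppress=True)
s=ctrl.state();p,q=s["tool_pos"],s["orientation"]
O=[.464,.2084,.0185,.005]
L=[[-.011,.007,.128],[-.011,-.007,.128],[.011,.007,.128],[.011,-.007,.128],[-.012,.045,.041],[-.012,-.045,.041],[.1,.045,.002],[.1,-.045,.002]]
print(wproj(pose(O,L),p,q))
B=[*BIN,0]
print(wproj(pose(B,[[-.145,.055,.06],[-.145,-.055,.06],[.145,.055,.06],[.145,-.055,.06]]),p,q))
im=cv2.imread("pics/c_wrist.png")[150:340,220:345]
cv2.imwrite("pics/c2.png",cv2.resize(im,None,fx=4,fy=4,interpolation=cv2.INTER_CUBIC)[:600])
E
```

```text
[[289.6 202.4]
 [274.3 202.4]
 [289.4 225.2]
 [274.5 225.3]
 [319.2 184.8]
 [244.1 184.9]
 [313.1 257.7]
 [250.1 257.7]]
[[328.9 158.8]
 [231.1 158.9]
 [320.  370.4]
 [240.8 370.4]]
```

View pics/c2.png

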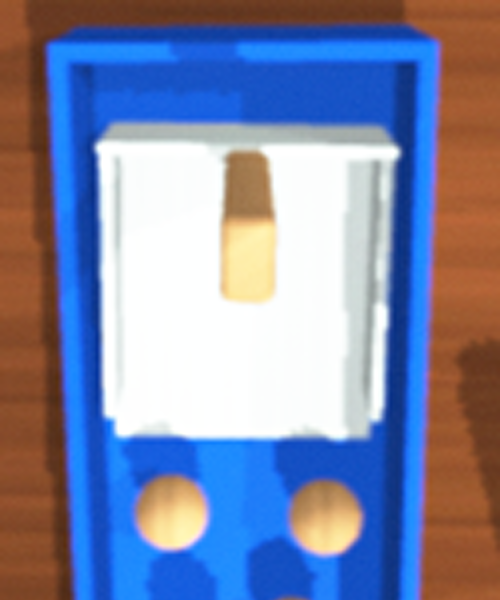

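Run:
```python
from h import *
np.set_printoptions(precision=4,suppress=True)
yaw=BIN[2]
p,q=tcp_scoop([.4645,.2084,.005],yaw,0)
ctrl.movel(p,q,max_speed=.15)
ctrl.move_gripper(.0,squeeze=55)
s=ctrl.state();print(s["t"],s["tool_pos"],s["opening"],s["ft_force"],s["moment"])
p[2]+=.0008
ctrl.movel(p,max_speed=.05)
s=ctrl.state();print(s["t"],s["tool_pos"],s["opening"],s["ft_force"],s["moment"])
```

```text
5.8167 [0.4645 0.2084 0.119 ] 0.013662988475243805 [-0.1198 -0.6965  0.2141] [ 0.0708 -0.1567 -0.0188]
6.0667 [0.4644 0.2084 0.1195] 0.01354943890790323 [ 0.5682  0.6322 -1.1084] [-0.0225 -0.1434 -0.0086]
```

```bash
cat >> h.py <<'E'
def binw(x,y,z): return pose([*BIN,0],[[x,y,z]])[0]
E
python3 - <<'E'
from h import *
np.set_printoptions(precision=3,suppress=True)
yaw=BIN[2]
def go(lx,lz,pitch,v):
    o=lip2o(binw(lx,0,lz),yaw,pitch); ctrl.movel(*tcp_scoop(o,yaw,pitch),max_speed=v)
    s=ctrl.state();print(lx,s["t"],s["tool_pos"],s["ft_force"],s["moment"],s["opening"])
go(.04,.0058,0,.10)
go(.08,.0058,0,.08)
im=ctrl.grab_frame("wrist");cv2.imwrite("pics/d0.png",im[:,:,::-1])
go(.088,.011,-.05,.06)
go(.098,.022,-.15,.06)
go(.112,.036,-.27,.06)
im=ctrl.grab_frame("wrist");cv2.imwrite("pics/d1.png",im[:,:,::-1])
im=ctrl.grab_frame("scene")[200:330,260:420];cv2.imwrite("pics/d2.png",cv2.resize(im[:,:,::-1],None,fx=4,fy=4))
E
python3 -c "
import cv2,numpy as np
cv2.imwrite('pics/d01.png',np.hstack([cv2.resize(cv2.imread('pics/d%d.png'%i),(400,300)) for i in (0,1)]))"
```

```text
0.04 6.625 [0.505 0.207 0.119] [ 0.356 -0.091 -1.615] [-0.021 -0.047 -0.016] 0.01367125717949432
0.08 7.275 [0.545 0.208 0.12 ] [ 0.172  0.617 -2.437] [ 0.043 -0.09   0.004] 0.013658210975857501
0.088 7.575 [0.547 0.208 0.12 ] [-0.118 -0.114 -1.567] [ 0.096 -0.002 -0.017] 0.01360051253750757
0.098 7.825 [0.546 0.208 0.12 ] [ 0.146  0.618 -2.089] [-0.017  0.13   0.001] 0.01315249783853945
0.112 8.0917 [0.549 0.208 0.119] [-0.26  -0.509 -1.735] [-0.004  0.134 -0.043] 0.013919006365800145
```

View pics/d01.png

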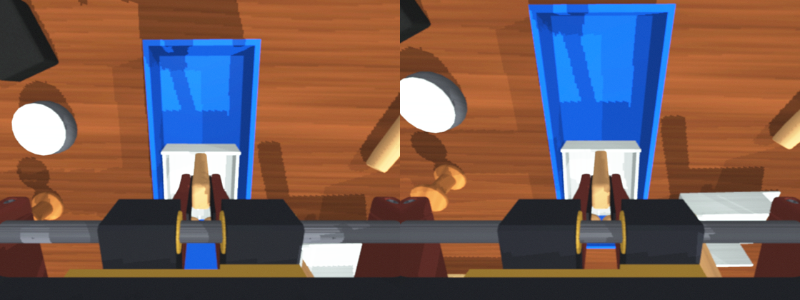

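View pics/d2.png

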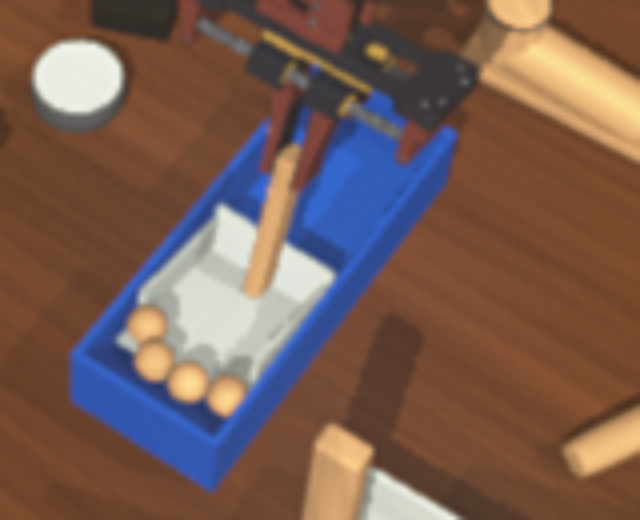

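The scene crop shows all four balls in a line at the scoop's lip, scene px about (297–317, 281–299). I'll look again in case they have settled.

Run:
```python
from h import *
ctrl.dwell(.3)
im=ctrl.grab_frame("scene")[200:330,260:420];cv2.imwrite("pics/d3.png",cv2.resize(im[:,:,::-1],None,fx=5,fy=5,interpolation=cv2.INTER_CUBIC)[:600])
```

```text
(no output)
```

View pics/d3.png

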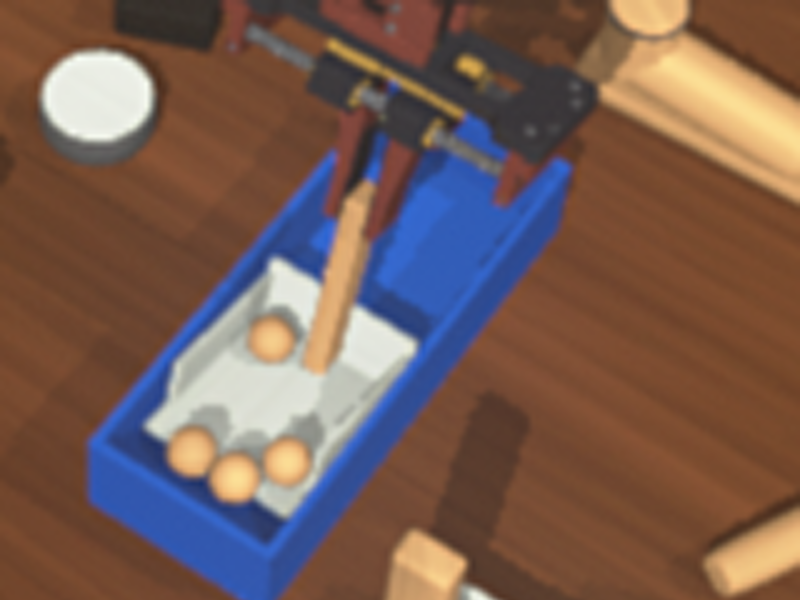

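Run:
```python
from h import *
ctrl.dwell(.5)
im=ctrl.grab_frame("scene")[200:330,260:420];cv2.imwrite("pics/d4.png",cv2.resize(im[:,:,::-1],None,fx=5,fy=5,interpolation=cv2.INTER_CUBIC)[:600])
```

```text
(no output)
```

View pics/d4.png

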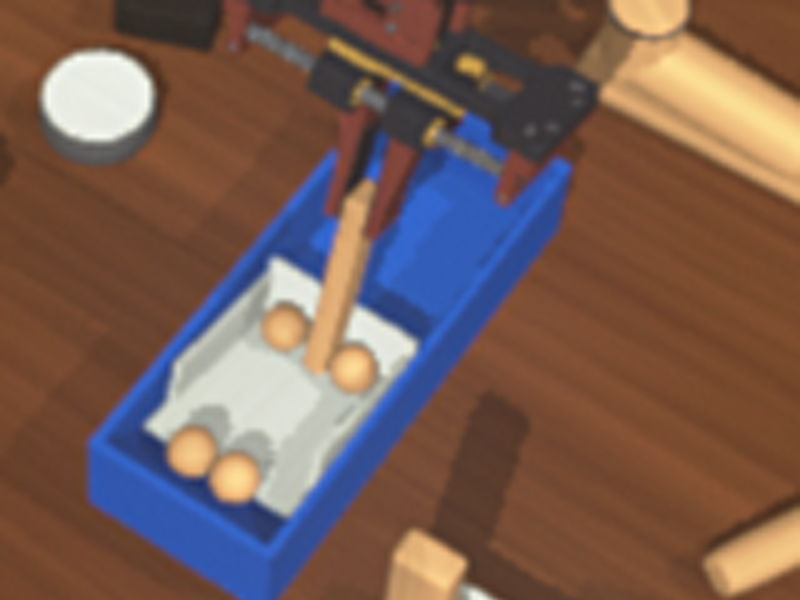

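Two balls are now at the back of the scoop, either side of the post. The other two rest against the lip and the ramp at scene px (298,290) and (307,295). I'll tilt further back while rising. They will either roll in or stay in the bin.

Run:
```python
from h import *
yaw=BIN[2]
def go(lx,lz,pitch,v):
    o=lip2o(binw(lx,0,lz),yaw,pitch); ctrl.movel(*tcp_scoop(o,yaw,pitch),max_speed=v)
go(.112,.050,-.36,.06)
ctrl.dwell(.5)
im=ctrl.grab_frame("scene")[200:330,260:420];cv2.imwrite("pics/d5.png",cv2.resize(im[:,:,::-1],None,fx=5,fy=5,interpolation=cv2.INTER_CUBIC)[:600])
s=ctrl.state();print(s["t"],s["tool_pos"],s["ft_force"])
```

```text
9.9167 [0.54346394 0.20795085 0.12143448] [-0.04756804  0.5372687  -2.62456951]
```

View pics/d5.png

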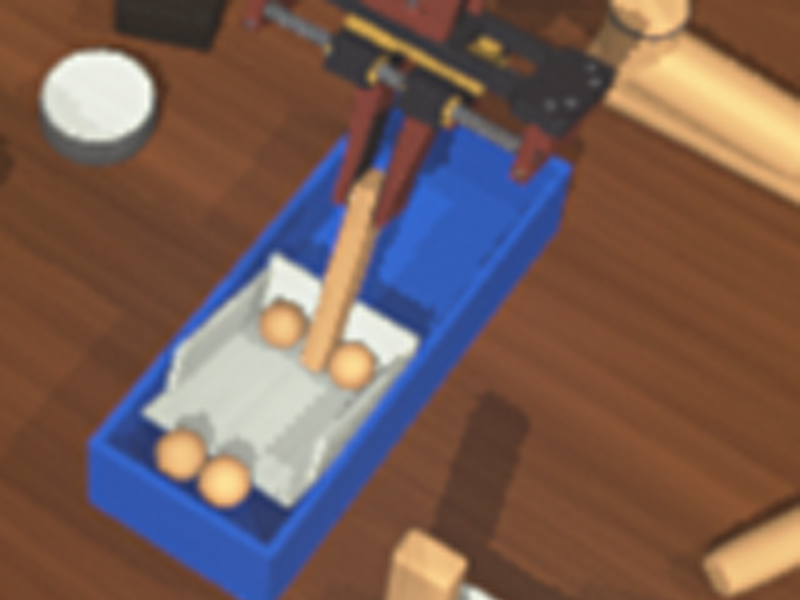

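The other two balls are off the lip, lying on the ramp at scene px (296,291) and (304,297). I'll draw the scoop back so they roll down into the bin, then lift.

Run:
```python
from h import *
yaw=BIN[2]
def go(lx,lz,pitch,v):
    o=lip2o(binw(lx,0,lz),yaw,pitch); ctrl.movel(*tcp_scoop(o,yaw,pitch),max_speed=v)
go(.085,.052,-.36,.06)
go(.06,.056,-.36,.1)
go(.06,.18,-.36,.15)
ctrl.dwell(.2)
im=ctrl.grab_frame("scene")[150:330,260:420];cv2.imwrite("pics/d6.png",cv2.resize(im[:,:,::-1],None,fx=3.3,fy=3.3,interpolation=cv2.INTER_CUBIC)[:600])
s=ctrl.state();print(s["t"],s["tool_pos"],s["ft_force"],s["qpos"])
```

```text
12.1417 [0.49102372 0.20693953 0.25042597] [ 0.72400657  0.42984158 -1.60025961] [ 0.42553758 -0.38792576  1.6594601  -0.13998177  1.53908433 -1.18286584]
```

View pics/d6.png

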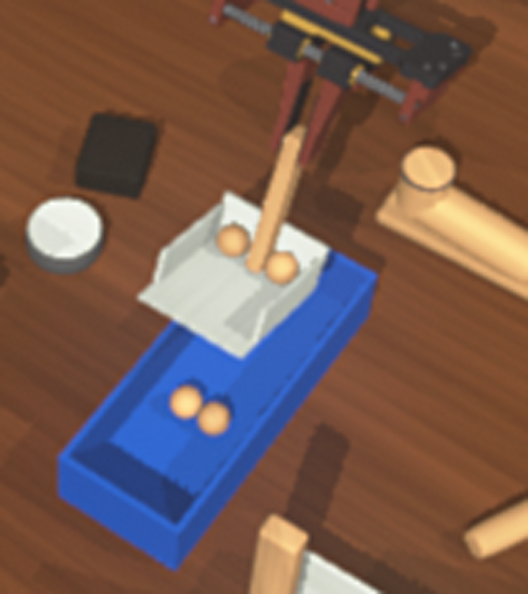

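Run:
```python
from h import *
def go(l,pitch,v,yaw):
    o=lip2o(l,yaw,pitch); ctrl.movel(*tcp_scoop(o,yaw,pitch),max_speed=v)
go([.54,.1,.26],-.33,.18,0)
go([.50,-.262,.26],-.33,.2,-.006)
go([.56,-.262,.175],-.33,.12,-.006)
s=ctrl.state();print(s["t"],s["tool_pos"],s["ft_force"],s["qpos"])
im=ctrl.grab_frame("scene")[80:280,60:320];cv2.imwrite("pics/e1.png",cv2.resize(im[:,:,::-1],None,fx=3,fy=3,interpolation=cv2.INTER_CUBIC)[:600])
im=ctrl.grab_frame("top")[100:260,290:410];cv2.imwrite("pics/e2.png",cv2.resize(im[:,:,::-1],None,fx=3.5,fy=3.5,interpolation=cv2.INTER_CUBIC)[:600])
```

```text
16.1583 [ 0.42847045 -0.26135981  0.25140535] [ 0.11297114  0.45606122 -1.57424179] [-0.77207077 -0.42268207  1.67762427  0.22710799  1.64142551 -2.29285059]
```

View pics/e1.png

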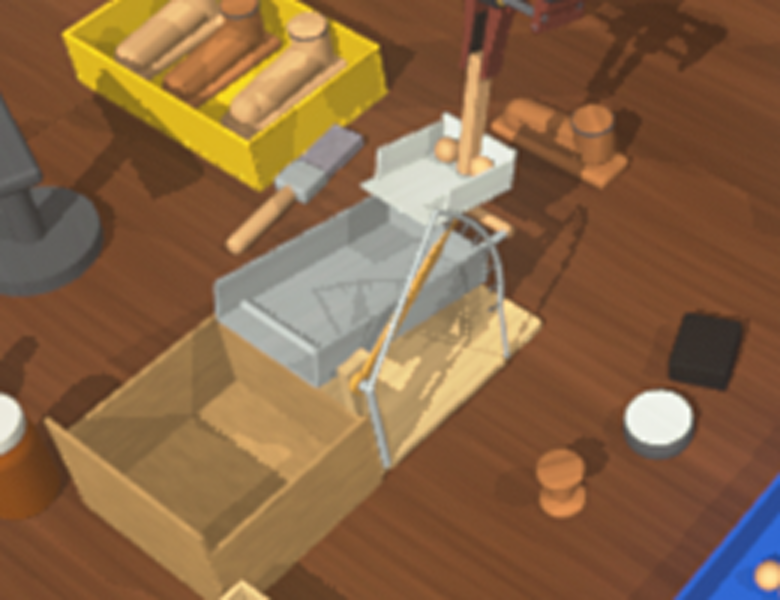

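View pics/e2.png

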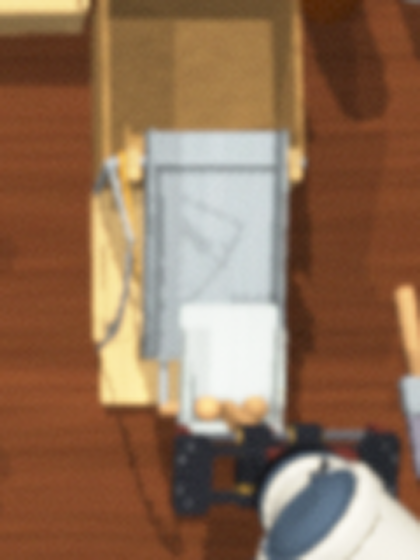

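Run:
```python
from h import *
yaw=-.006
def go(l,pitch,v):
    o=lip2o(l,yaw,pitch); ctrl.movel(*tcp_scoop(o,yaw,pitch),max_speed=v)
go([.562,-.262,.145],-.1,.06)
go([.565,-.262,.136],.05,.04)
ctrl.dwell(.3)
go([.565,-.262,.130],.15,.03)
ctrl.dwell(.3)
im=ctrl.grab_frame("scene")[80:280,60:320];cv2.imwrite("pics/e3.png",cv2.resize(im[:,:,::-1],None,fx=3,fy=3,interpolation=cv2.INTER_CUBIC)[:600])
go([.565,-.262,.128],.45,.06)
ctrl.dwell(.4)
s=ctrl.state();print(s["t"],s["tool_pos"],s["ft_force"],s["qpos"])
im=ctrl.grab_frame("scene")[80:280,60:320];cv2.imwrite("pics/e4.png",cv2.resize(im[:,:,::-1],None,fx=3,fy=3,interpolation=cv2.INTER_CUBIC)[:600])
```

```text
19.975 [ 0.52429596 -0.26180933  0.27453881] [-0.69999667  0.11925666 -1.39494627] [-0.41836121  0.45597059  0.77603166 -0.23824849  2.3113145  -2.10821185]
```

View pics/e3.png

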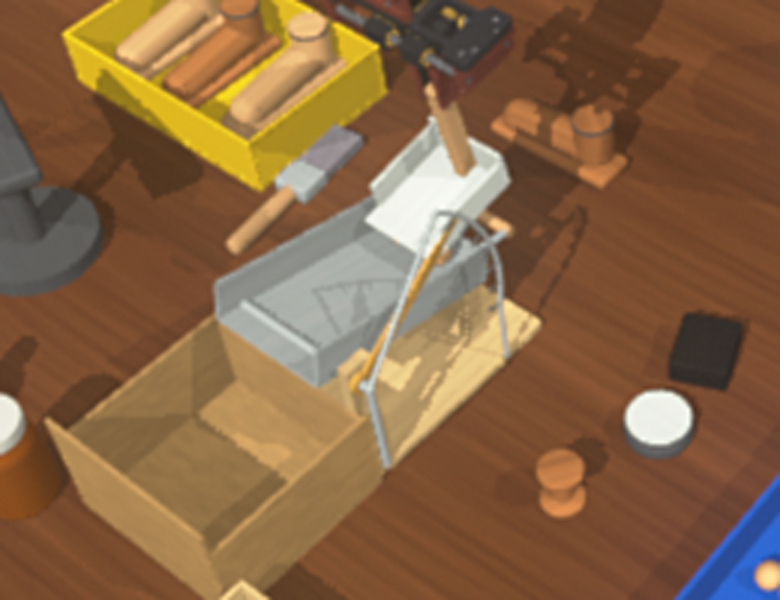

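View pics/e4.png

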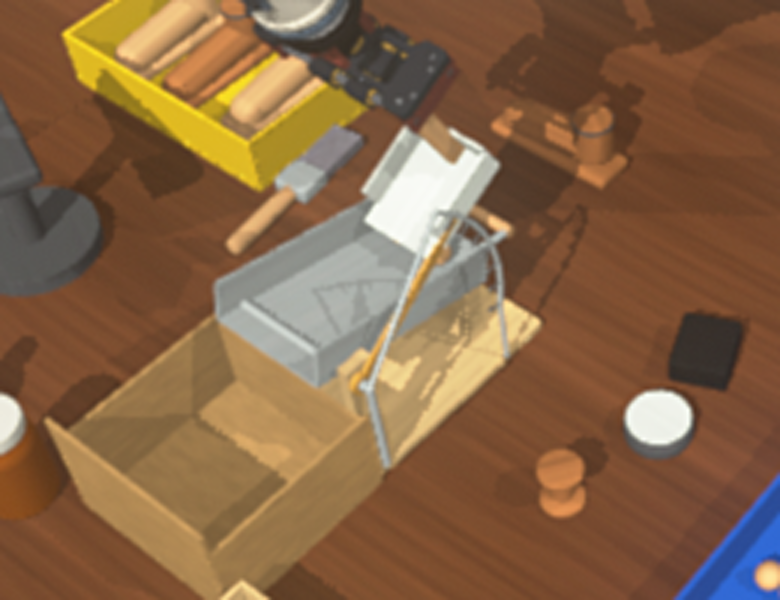

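The scoop is empty, and one ball shows behind the arc at scene px about (207,165). I'll withdraw and check the tray.

Run:
```python
from h import *
yaw=-.006
def go(l,pitch,v,yaw=yaw):
    o=lip2o(l,yaw,pitch); ctrl.movel(*tcp_scoop(o,yaw,pitch),max_speed=v)
go([.555,-.262,.19],.2,.1)
go([.50,-.262,.25],0,.15)
go([.51,.05,.26],0,.3,0)
im=ctrl.grab_frame("scene")[80:280,60:320];cv2.imwrite("pics/f1.png",cv2.resize(im[:,:,::-1],None,fx=3,fy=3,interpolation=cv2.INTER_CUBIC)[:600])
im=ctrl.grab_frame("top")[85:225,305:405];cv2.imwrite("pics/f2.png",cv2.resize(im[:,:,::-1],None,fx=4,fy=4,interpolation=cv2.INTER_CUBIC)[:600])
s=ctrl.state();print(s["t"])
```

```text
22.8667
```

View pics/f1.png

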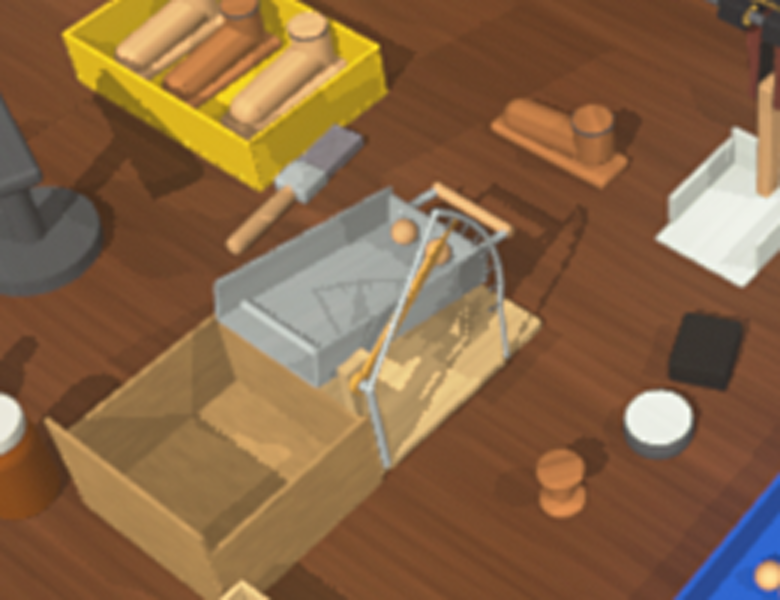

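View pics/f2.png

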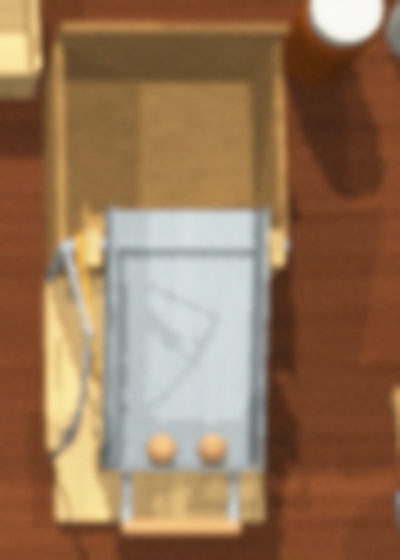

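Both balls are in the tray, at top px (345,197) and (358,197). Before putting the scoop back I need to know where the two left in the bin are.

Run:
```python
from h import *
im=ctrl.grab_frame("top")[140:240,190:250];cv2.imwrite("pics/g2.png",cv2.resize(im[:,:,::-1],None,fx=6,fy=6,interpolation=cv2.INTER_CUBIC)[:600])
```

```text
(no output)
```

View pics/g2.png

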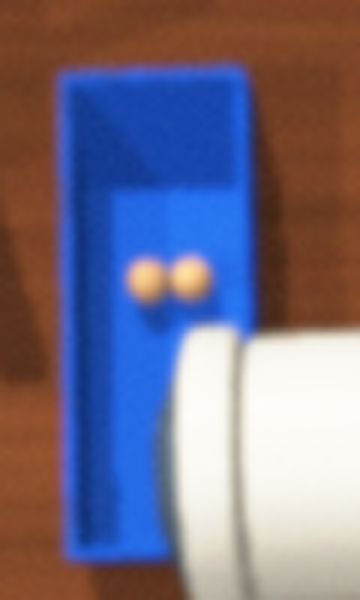

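Run:
```python
from h import *
np.set_printoptions(precision=4,suppress=True)
yaw=BIN[2]
def go(lx,lz,v):
    o=lip2o(binw(lx,0,lz),yaw,0); ctrl.movel(*tcp_scoop(o,yaw,0),max_speed=v)
    s=ctrl.state();print(s["t"],s["tool_pos"],s["ft_force"],s["moment"])
go(-.012,.15,.3)
go(-.012,.07,.25)
im=ctrl.grab_frame("scene")[150:330,260:420];cv2.imwrite("pics/g3.png",cv2.resize(im[:,:,::-1],None,fx=3.3,fy=3.3,interpolation=cv2.INTER_CUBIC)[:600])
```

```text
23.7167 [0.4532 0.2054 0.2653] [ 0.2761 -0.0476 -1.3284] [ 0.0749 -0.0598  0.0414]
24.1833 [0.4534 0.2054 0.1858] [-0.145   0.7377 -1.3829] [ 0.0455 -0.1286 -0.0034]
```

View pics/g3.png

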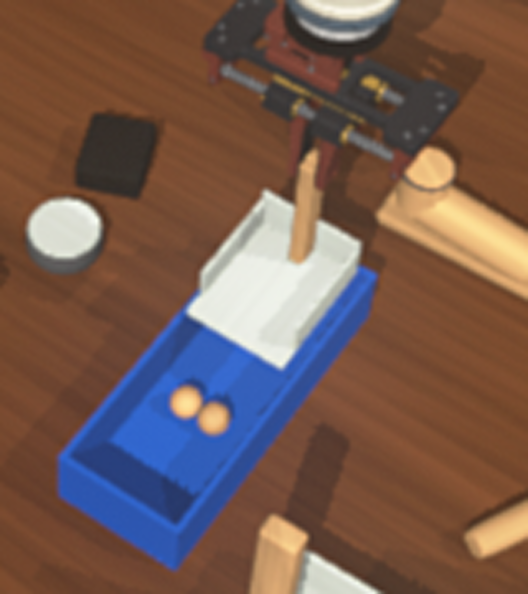

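Run:
```python
from h import *
np.set_printoptions(precision=4,suppress=True)
yaw=BIN[2]
def go(lx,lz,v):
    o=lip2o(binw(lx,.001,lz),yaw,0); ctrl.movel(*tcp_scoop(o,yaw,0),max_speed=v)
    s=ctrl.state();print(s["t"],s["tool_pos"],s["ft_force"],s["moment"])
go(-.012,.015,.12)
go(-.012,.006,.03)
ctrl.move_gripper(.03)
ctrl.move_gripper(.088)
s=ctrl.state();p=s["tool_pos"];print(s["t"],s["ft_force"])
ctrl.movel([p[0],p[1],.24],max_speed=.25)
im=ctrl.grab_frame("wrist");cv2.imwrite("pics/h1.png",im[:,:,::-1])
im=ctrl.grab_frame("scene")[150:330,260:420];cv2.imwrite("pics/h2.png",cv2.resize(im[:,:,::-1],None,fx=3.3,fy=3.3,interpolation=cv2.INTER_CUBIC)[:600])
print(ctrl.state()["t"])
```

```text
24.8417 [0.4534 0.2075 0.1299] [-0.2954  0.5167 -1.8939] [-0.0521 -0.1481 -0.0227]
25.2917 [0.4535 0.2076 0.1211] [-1.8538  0.2444  3.9307] [-0.003  -0.1193 -0.0094]
26.775 [ 0.1052 -0.2748  0.3164]
27.5083
```

View pics/h1.png

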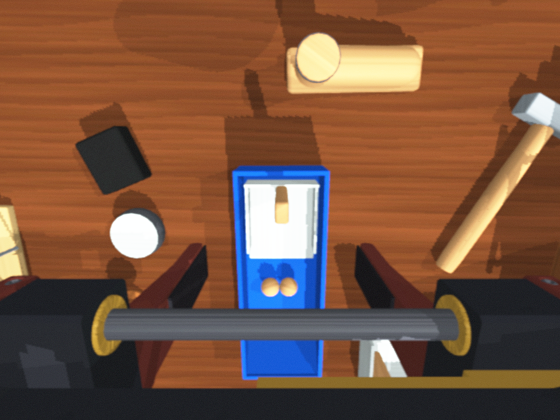

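View pics/h2.png

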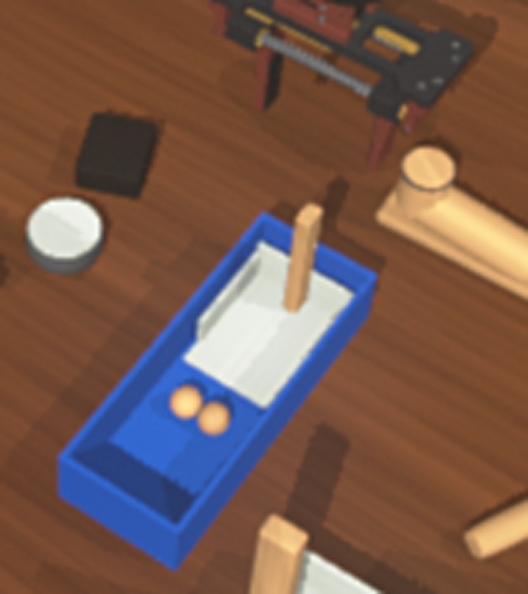

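The scoop is back in the bin with the two spare balls in front of it. Next I'll measure the pointer with a side-on wrist view.

```bash
cat >> h.py <<'E'
def sideq(a,sg):
    z=np.array([0,-np.sin(a),-np.cos(a)]);x=np.array([sg,0,0.]);y=np.cross(z,x)
    q=R.from_matrix(np.c_[x,y,z]).as_quat();return q[[3,0,1,2]]
E
python3 - <<'E'
from h import *
np.set_printoptions(precision=2,suppress=True)
for a in(.5,.7,.9):
  for sg in(1,-1):
    for y in(-.03,.03): print(a,sg,y,ctrl.ik([.6,y,.30],sideq(a,sg)),ctrl.ik([.52,y,.32],sideq(a,sg)))
E
```

```text
0.5 1 -0.03 [ 0.17  0.14  1.12 -0.53  1.92 -0.01] [ 0.19 -0.06  1.29 -0.53  1.96 -0.  ]
0.5 1 0.03 [ 0.26  0.19  1.07 -0.53  1.97  0.07] [ 0.3  -0.01  1.25 -0.53  2.01  0.09]
0.5 -1 -0.03 None None
0.5 -1 0.03 None None
0.7 1 -0.03 [ 0.26  0.17  1.16 -0.73  1.92  0.04] [ 0.29 -0.03  1.33 -0.73  1.96  0.05]
0.7 1 0.03 [ 0.35  0.23  1.09 -0.72  1.98  0.1 ] [ 0.39  0.03  1.27 -0.72  2.03  0.12]
0.7 -1 -0.03 None None
0.7 -1 0.03 None None
0.9 1 -0.03 [ 0.33  0.21  1.2  -0.91  1.93  0.08] [ 0.37  0.01  1.38 -0.92  1.98  0.09]
0.9 1 0.03 [ 0.41  0.28  1.12 -0.91  2.    0.12] [ 0.47  0.09  1.3  -0.91  2.05  0.15]
0.9 -1 -0.03 None None
0.9 -1 0.03 None None
```

Run:
```python
from h import *
np.set_printoptions(precision=4,suppress=True)
s=ctrl.state();p=s["tool_pos"]
ctrl.movel([p[0],p[1]-.05,.34],max_speed=.3)
ctrl.movep([.58,.0,.31],sideq(.9,1))
ctrl.dwell(.2)
s=ctrl.state();print(s["t"]);np.savez("side.npz",p=s["tool_pos"],q=s["orientation"])
im=ctrl.grab_frame("wrist")[:,:,::-1];cv2.imwrite("pics/i1.png",im)
```

```text
29.5167
```

View pics/i1.png

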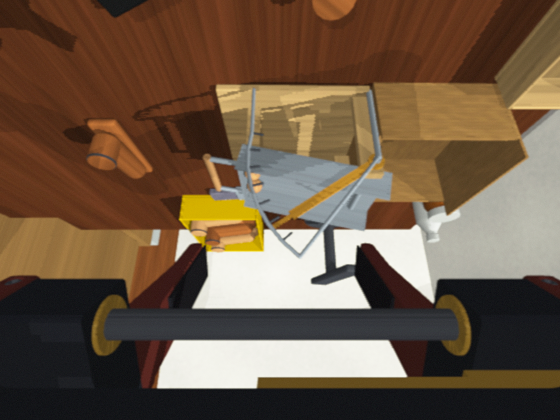

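Run:
```python
import cv2
im=cv2.imread("pics/i1.png")[130:270,190:400]
cv2.imwrite("pics/i2.png",cv2.resize(im,(798,532),interpolation=cv2.INTER_CUBIC))
from h import *
np.set_printoptions(precision=1,suppress=True)
d=np.load("side.npz")
Ch=[*CH,.13]
P=lambda th,L:wproj(pose(Ch,R.from_euler('y',th).apply(L)),d["p"],d["q"])
print(P(-.22,[[-.24,.05,.022],[-.24,-.05,.022],[-.19,.063,.04],[.03,.063,.04],[.03,.063,0],[-.19,.063,0]]))
for th in (.5,.6,.7,.8):print(th,P(th,[[0,.088,0],[-.165,.088,0]]).ravel())
```

```text
[[205.1 157.2]
 [217.8 188.5]
 [232.7 169. ]
 [388.3 199.8]
 [390.5 174.9]
 [240.3 146.2]]
0.5 [374.5 161.1 265.7 215.2]
0.6 [374.5 161.1 272.5 225.9]
0.7 [374.5 161.1 280.7 236.1]
0.8 [374.5 161.1 290.2 245.8]
```

View pics/i2.png

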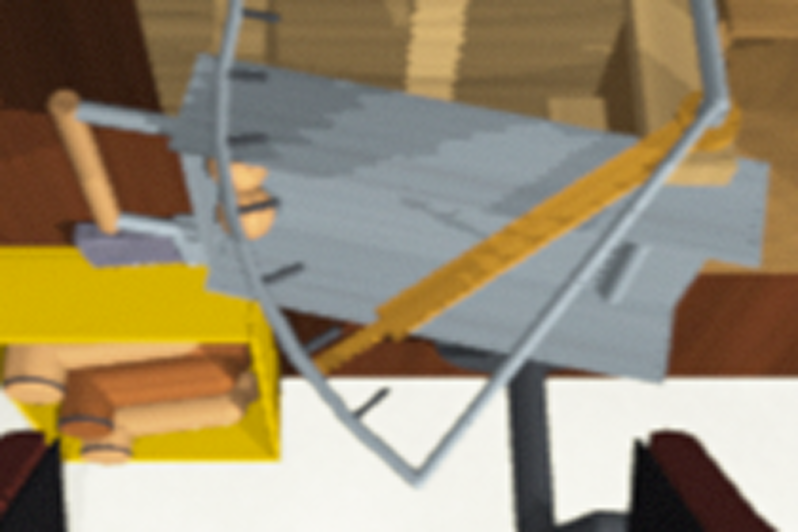

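Run:
```python
from h import *
np.set_printoptions(precision=2,suppress=True)
im=cv2.imread("pics/i1.png");hsv=cv2.cvtColor(im,cv2.COLOR_BGR2HSV)
m=cv2.inRange(hsv,(14,170,90),(24,255,255))
m[:, :272]=0;m[:,386:]=0;m[:155]=0;m[230:]=0
cv2.imwrite("pics/i3.png",cv2.resize(m[130:270,190:400],(798,532),interpolation=cv2.INTER_NEAREST))
print(m.sum()/255)
for x in range(272,386,6):
    r=np.nonzero(m[:,x])[0]; print(x,r.min() if len(r) else None,r.max() if len(r) else None,len(r))
```

```text
932.0
272 None None 0
278 220 226 7
284 216 222 7
290 211 219 9
296 207 218 12
302 204 212 9
308 200 209 10
314 196 205 10
320 192 201 10
326 188 197 10
332 185 193 9
338 181 189 9
344 177 186 10
350 173 182 10
356 170 178 9
362 165 172 8
368 159 165 7
374 167 168 2
380 163 167 5
```

View pics/i3.png

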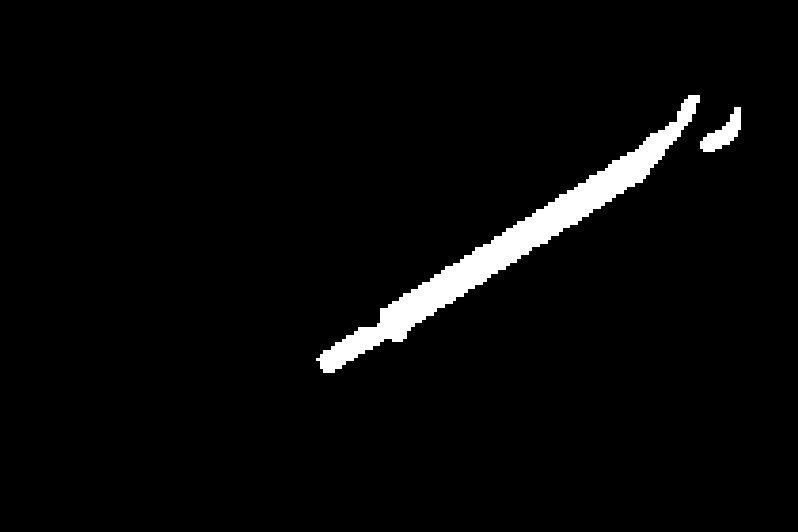

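The pointer centreline slope in this view is −0.635, which matches a pointer angle of 0.60 rad above level, or 0.82 rad above shut and inside the stated range. The tray edge slope of 0.19 fits −0.22 rad. Next is the handle.

Run:
```python
from h import *
np.set_printoptions(precision=4,suppress=True)
# cross-check in scene/top
for th in(.55,.6,.65):
    P=pose([*CH,.13],R.from_euler('y',th).apply([[-.165,.088,0],[0,.088,0]]));print(th,proj("scene",P).ravel(),proj("top",P).ravel(),P[0])
H=pose([*CH,.13],R.from_euler('y',-.22).apply([[-.24,0,.022]]))[0];print(H)
ctrl.movep([.44,-.08,.34],sideq(0,1))
ctrl.move_gripper(.044)
ctrl.movel([H[0],H[1],.22],max_speed=.25)
ctrl.dwell(.15)
s=ctrl.state();print(s["t"],s["tool_pos"],s["opening"],s["qpos"]);p,q=s["tool_pos"],s["orientation"]
im=ctrl.grab_frame("wrist")[:,:,::-1];cv2.imwrite("pics/j1.png",im)
Lh=[[-.24,.05,.022],[-.24,-.05,.022],[-.24,.046,.022],[-.19,.063,.04],[-.19,-.063,.04],[.03,.063,.04]]
print(wproj(pose([*CH,.13],R.from_euler('y',-.22).apply(Lh)),p,q))
```

```text
0.55 [212.9257 153.7277 180.4766 206.9644] [328.1341 182.5985 323.4903 146.6976] [ 0.565  -0.1689  0.2162]
0.6 [211.5133 152.8749 180.4766 206.9644] [328.4214 180.806  323.4903 146.6976] [ 0.5694 -0.1689  0.2232]
0.65 [210.0076 152.1496 180.4766 206.9644] [328.6981 178.9028 323.4903 146.6976] [ 0.5743 -0.1689  0.2299]
[ 0.4661 -0.2563  0.0991]
32.425 [ 0.4666 -0.2555  0.2216] 0.044197865427014364 [-0.565  -0.0954  1.4251  0.0002  1.8093 -0.5665]
[[280.7505 158.2278]
 [279.9909 257.343 ]
 [280.7173 162.5635]
 [335.1301 145.7458]
 [327.4663 282.7307]
 [665.1876 151.6171]]
```

View pics/j1.png

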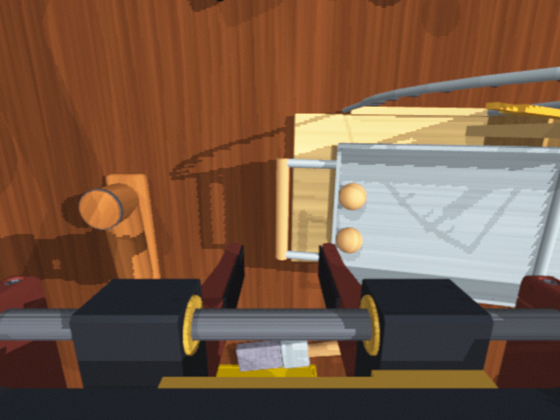

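The bar shows at wrist px x≈282, rows 159–261, against a prediction of 280.5, rows 158–257. I'll shift by 1.6 mm and grip.

Run:
```python
from h import *
np.set_printoptions(precision=4,suppress=True)
ctrl.movel([.4676,-.257,.1055],max_speed=.15)
s=ctrl.state();print(s["t"],s["tool_pos"],s["ft_force"])
ctrl.move_gripper(0,squeeze=30)
s=ctrl.state();print(s["t"],s["tool_pos"],s["opening"],s["ft_force"],s["moment"])
```

```text
33.3917 [ 0.4681 -0.2573  0.1067] [-0.2152 -0.4104  0.261 ]
34.0583 [ 0.4677 -0.2571  0.1055] 0.008294215347025836 [ 0.4828 -0.5908 -0.7102] [-0.1279 -0.2387 -0.0129]
```

The opening is 8.3 mm on a 12 mm bar, so something is off. I'll look before lifting.

Run:
```python
from h import *
im=ctrl.grab_frame("wrist")[:,:,::-1];cv2.imwrite("pics/k1.png",im)
im=ctrl.grab_frame("scene")[80:220,140:290];cv2.imwrite("pics/k2.png",cv2.resize(im[:,:,::-1],None,fx=4,fy=4,interpolation=cv2.INTER_CUBIC))
s=ctrl.state();print(s["opening"],s["tool_pos"])
```

```text
0.008275552036017052 [ 0.46774167 -0.25704662  0.10555308]
```

View pics/k1.png

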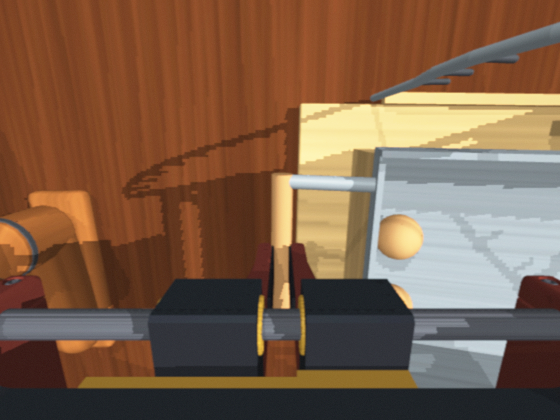

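View pics/k2.png

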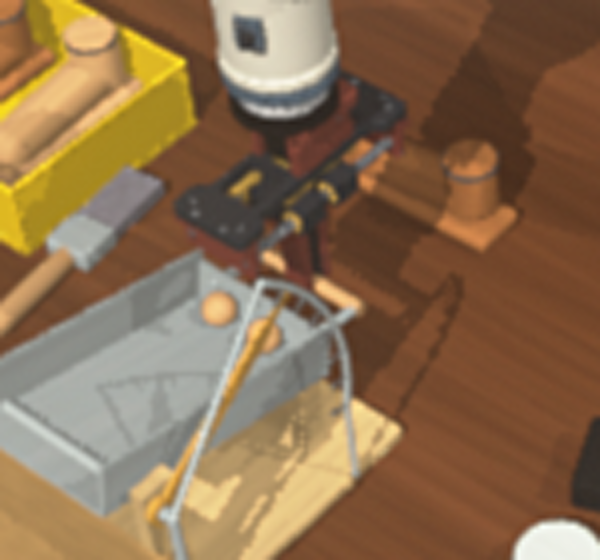

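The bar is between the fingers in both views (scene ≈(215,150), wrist ≈(283,270)), so the grip is real. I'll lift a little first and check that the tray follows.

```bash
cat >> h.py <<'E'
TH0=-.22
def arc(th,off):  # TCP for tray pitch th ; off keeps grasp offset
    H=lambda t:pose([*CH,.13],R.from_euler('y',t).apply([[-.24,0,.022]]))[0]
    return H(th)+off
OFF=np.array([.4676,-.257,.1055])-arc(TH0,0)
E
python3 - <<'E'
from h import *
np.set_printoptions(precision=4,suppress=True)
print(OFF)
for th in (-.17,-.12):
    ctrl.movel(arc(th,OFF),max_speed=.06)
    s=ctrl.state();print(th,s["t"],s["tool_pos"],s["opening"],s["ft_force"],s["moment"])
im=ctrl.grab_frame("wrist")[:,:,::-1];cv2.imwrite("pics/k3.png",im)
im=ctrl.grab_frame("scene")[80:220,140:290];cv2.imwrite("pics/k4.png",cv2.resize(im[:,:,::-1],None,fx=4,fy=4,interpolation=cv2.INTER_CUBIC))
E
```

```text
[ 0.0015 -0.0007  0.0064]
-0.17 34.5083 [ 0.4664 -0.2571  0.1181] 0.0004916248274460373 [0.82   0.0058 0.1487] [-0.076  -0.0855 -0.0365]
-0.12 34.8583 [ 0.4659 -0.2572  0.1302] 0.0004900974787305215 [-0.1455 -0.4659  0.0242] [-0.0785 -0.1069 -0.0071]
```

View pics/k3.png

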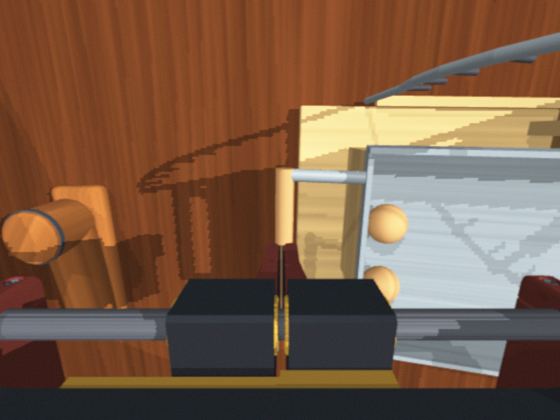

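View pics/k4.png

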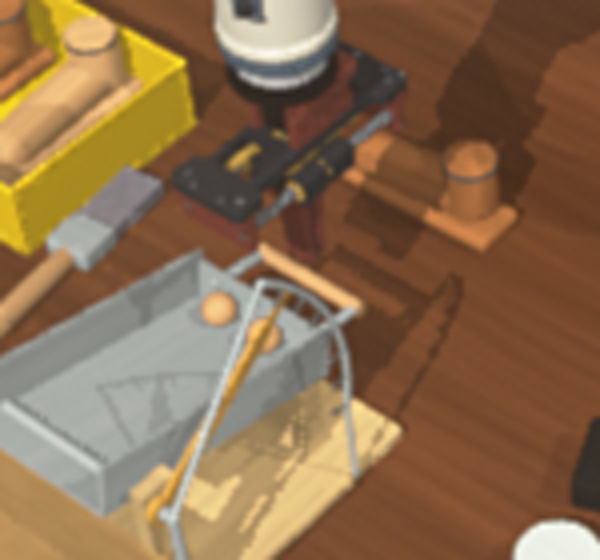

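The tray did not follow. The opening went to 0.5 mm, so the fingertips had only pinched the bar's upper edge and the bar is lower than I computed. I'll triangulate it again.

Run:
```python
from h import *
np.set_printoptions(precision=4,suppress=True)
print(tri({"top":(335,216.8),"scene":(230,156.8)}),tri({"top":(365,216.8),"scene":(205.5,142)}))
# bar from k4: ends scene (140+262/4,80+250/4),(140+357/4,80+305/4)
print(tri({"top":(335,216.8),"scene":(140+357/4,80+305/4)}),tri({"top":(365,216.8),"scene":(140+264/4,80+251/4)}))
Lh=[[-.24,.05,.022],[-.24,-.05,.022]]
for t in(-.22,-.3,-.32): P=pose([*CH,.13],R.from_euler('y',t).apply(Lh));print(t,P[:,2],proj("scene",P).ravel(),proj("top",P).ravel())
ctrl.movel([.4659,-.2572,.20],max_speed=.25)
im=ctrl.grab_frame("scene");cv2.imwrite("pics/l0.png",im[:,:,::-1]);cv2.imwrite("pics/l1.png",cv2.resize(im[110:210,150:250,::-1],None,fx=6,fy=6,interpolation=cv2.INTER_CUBIC))
print(ctrl.state()["t"])
s=ctrl.state();p,q=s["tool_pos"],s["orientation"]
im=ctrl.grab_frame("wrist")[:,:,::-1];cv2.imwrite("pics/l2.png",im)
for t in(-.22,-.3,-.32): print(wproj(pose([*CH,.13],R.from_euler('y',t).apply(Lh)),p,q).ravel())
```

```text
(array([ 0.4664, -0.2066,  0.0982]), array([-0.103 ,  0.0735, -0.1065, -0.0172])) (array([ 0.4639, -0.3085,  0.0965]), array([-0.6547,  0.4833, -0.6996, -0.1333]))
(array([ 0.467 , -0.2074,  0.1003]), array([ 0.23  , -0.1641,  0.2381,  0.0386])) (array([ 0.4635, -0.3084,  0.0933]), array([-0.9068,  0.6691, -0.9683, -0.1841]))
-0.22 [0.0991 0.0991] [229.942  156.6138 204.8244 141.9233] [334.8528 216.8422 363.8499 216.6626]
-0.3 [0.0801 0.0801] [229.7203 161.6985 204.8087 147.0045] [333.9401 216.4296 362.5368 216.2529]
-0.32 [0.0754 0.0754] [229.6117 162.9929 204.75   148.296 ] [333.7163 216.2597 362.2148 216.0837]
35.4417
[282.0665 158.7368 281.2782 265.5395]
[285.4997 156.9477 284.4515 257.384 ]
[286.541  156.5428 285.4164 255.5176]
```

View pics/l1.png

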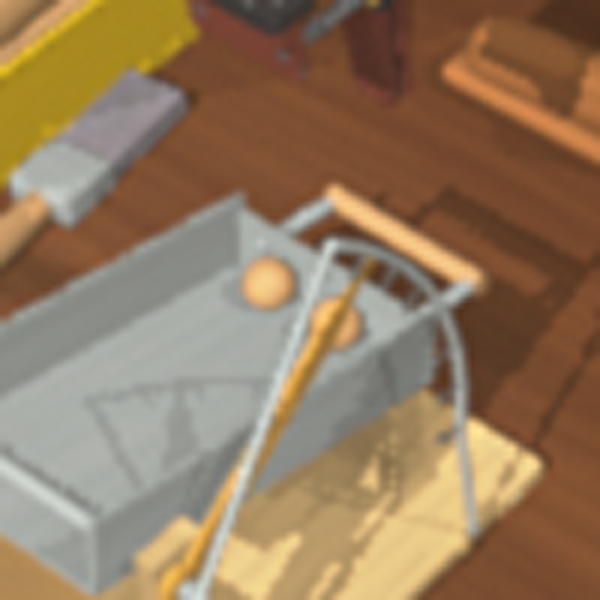

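View pics/l2.png

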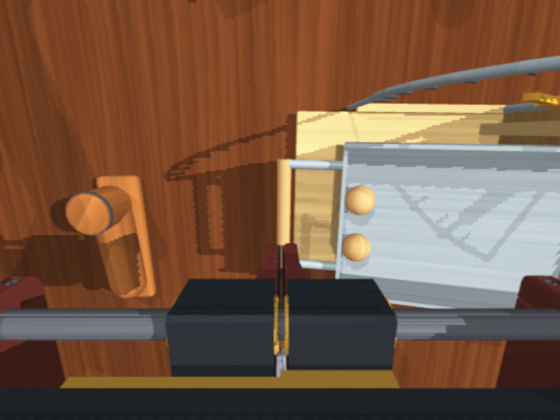

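Run:
```python
from h import *
np.set_printoptions(precision=1,suppress=True)
c=ctrl.camera_params("wrist");M=c["mount"]
for z in(0,.01,.019,.025,.03):
    C=(np.array([[.044,-.01,z],[0,-.01,z],[0,0,z]])-M[:3,3])@M[:3,:3]
    print(z,(np.c_[c["fx"]*C[:,0]/C[:,2]+c["cx"],c["fy"]*C[:,1]/C[:,2]+c["cy"]]).ravel())
for f in("l2","k1","k3"):
    im=cv2.imread(f"pics/{f}.png")[150:330,210:360];cv2.imwrite(f"pics/{f}z.png",cv2.resize(im,None,fx=2.6,fy=2.6,interpolation=cv2.INTER_CUBIC))
cv2.imwrite("pics/z.png",np.hstack([cv2.imread(f"pics/{f}z.png") for f in("l2","k1")]))
s=ctrl.state();print(s["tool_pos"],s["orientation"])
```

```text
0 [358.8 246.9 281.6 246.8 281.5 263. ]
0.01 [354.6 240.6 281.5 240.6 281.5 256. ]
0.019 [351.1 235.6 281.5 235.6 281.5 250.3]
0.025 [349.  232.5 281.4 232.5 281.4 246.8]
0.03 [347.4 230.  281.4 230.  281.4 244. ]
[ 0.5 -0.3  0.2] [-0.  1. -0. -0.]
```

View pics/z.png

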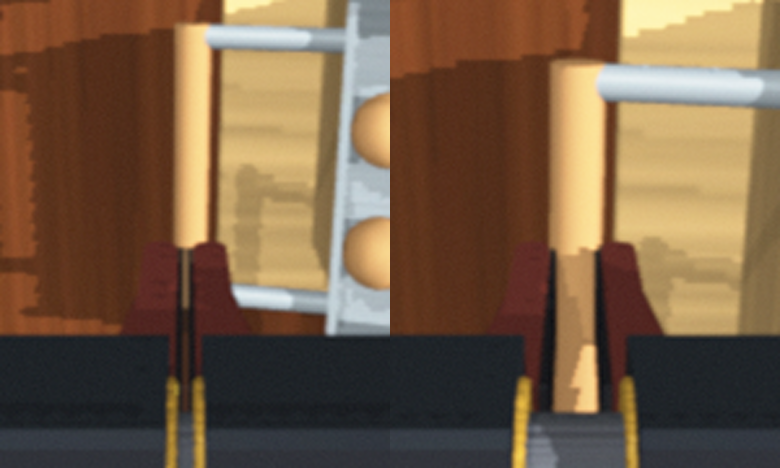

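All three cameras put the bar at z ≈ 0.098. In the wrist picture the fingertips appear only about 5 mm ahead of the TCP, not 25 mm, so I'll grip about 14 mm deeper.

Run:
```python
from h import *
np.set_printoptions(precision=4,suppress=True)
ctrl.move_gripper(.044)
ctrl.movel([.4672,-.257,.110],max_speed=.2)
ctrl.movel([.4672,-.257,.091],max_speed=.06)
s=ctrl.state();print(s["t"],s["tool_pos"],s["ft_force"])
ctrl.move_gripper(0,squeeze=35)
s=ctrl.state();print(s["t"],s["tool_pos"],s["opening"],s["ft_force"],s["moment"])
im=ctrl.grab_frame("scene");cv2.imwrite("pics/m1.png",cv2.resize(im[80:220,140:290,::-1],None,fx=4,fy=4,interpolation=cv2.INTER_CUBIC))
```

```text
37.3833 [ 0.467  -0.2569  0.0907] [0.5897 1.2916 0.1172]
38.0 [ 0.4677 -0.2571  0.0912] 0.011174203010065525 [ 2.652  -0.1512  0.2598] [-0.0838 -0.6632 -0.0886]
```

View pics/m1.png

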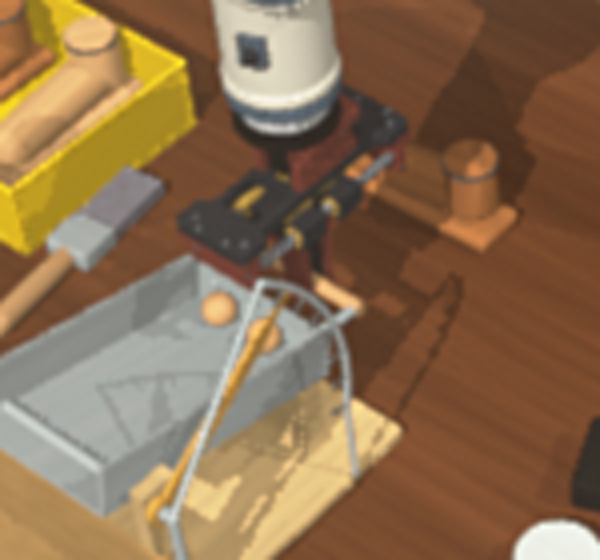

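```bash
sed -i 's/^OFF=.*/OFF=np.array([.4675,-.257,.0912])-arc(TH0,0)/' h.py
python3 - <<'E'
from h import *
np.set_printoptions(precision=4,suppress=True)
print(OFF)
for th in (-.17,-.12):
    ctrl.movel(arc(th,OFF),max_speed=.06)
    s=ctrl.state();print(th,s["t"],s["tool_pos"],s["opening"],s["ft_force"],s["moment"])
im=ctrl.grab_frame("scene");cv2.imwrite("pics/m2.png",cv2.resize(im[80:220,140:290,::-1],None,fx=4,fy=4,interpolation=cv2.INTER_CUBIC))
E
```

```text
[ 0.0014 -0.0007 -0.0079]
-0.17 38.4 [ 0.4665 -0.2571  0.1031] 0.011051465872368008 [ 3.8073 -0.6998 -2.3329] [-0.2149 -0.6831 -0.0888]
-0.12 38.75 [ 0.4658 -0.2571  0.1148] 0.011198224106877585 [ 4.0228 -2.048  -1.6277] [-0.2807 -0.7693 -0.1028]
```

View pics/m2.png

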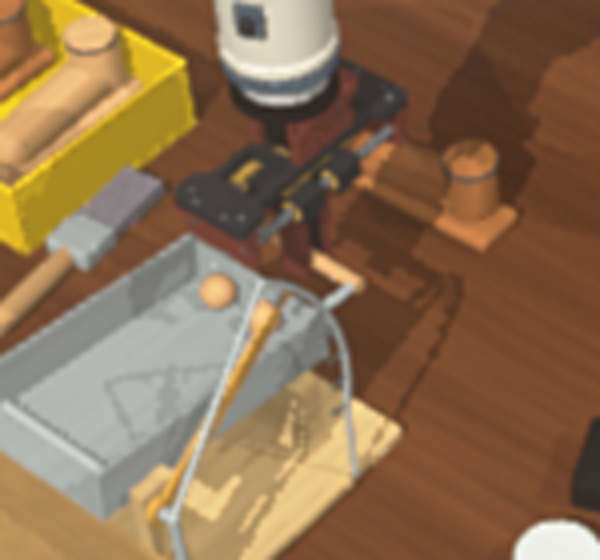

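The tray follows now: opening is 11.2 mm, the near end is up, and the force is 4 N. I'll continue around the arc, correcting for side force as it goes.

Run:
```python
from h import *
np.set_printoptions(precision=4,suppress=True)
off=OFF+[.001,0,0]
for th in np.arange(-.06,.56,.08):
    ctrl.movel(arc(th,off),max_speed=.07)
    s=ctrl.state();f=s["ft_force"];print(round(th,2),s["t"],s["tool_pos"],round(s["opening"],4),f,s["moment"])
    if np.linalg.norm(f)>15: break
im=ctrl.grab_frame("scene");cv2.imwrite("pics/n0.png",im[:,:,::-1]);cv2.imwrite("pics/n1.png",cv2.resize(im[80:280,60:290,::-1],None,fx=3,fy=3,interpolation=cv2.INTER_CUBIC))
```

```text
-0.06 39.1583 [ 0.4659 -0.2571  0.1289] 0.0113 [-1.108  -1.6179 -2.1666] [-0.3678  0.1809 -0.12  ]
0.02 39.5833 [ 0.4673 -0.2571  0.1496] 0.0112 [-4.6007 -1.3935 -2.0906] [-0.2889  0.9674 -0.1253]
0.1 40.0083 [ 0.4702 -0.2571  0.169 ] 0.0109 [-6.6309 -2.2385 -1.4082] [-0.2777  1.166  -0.0899]
0.18 40.4333 [ 0.4746 -0.2571  0.188 ] 0.0109 [-7.75   -1.2172 -0.2173] [-0.2491  1.2892 -0.1252]
0.26 40.8583 [ 0.4805 -0.2572  0.2067] 0.0113 [-8.6198 -1.8456  0.4284] [-0.2114  1.3611 -0.114 ]
0.34 41.2833 [ 0.4877 -0.2573  0.2247] 0.0111 [-8.1568 -2.0219  0.7042] [-0.261  1.598 -0.088]
0.42 41.7083 [ 0.4963 -0.2574  0.2422] 0.0113 [-9.2622 -1.8426  2.4361] [-0.2872  1.6725 -0.0841]
0.5 42.1333 [ 0.5064 -0.2575  0.259 ] 0.0111 [-9.2339 -1.7216  3.6532] [-0.3046  1.8499 -0.0785]
```

View pics/n1.png

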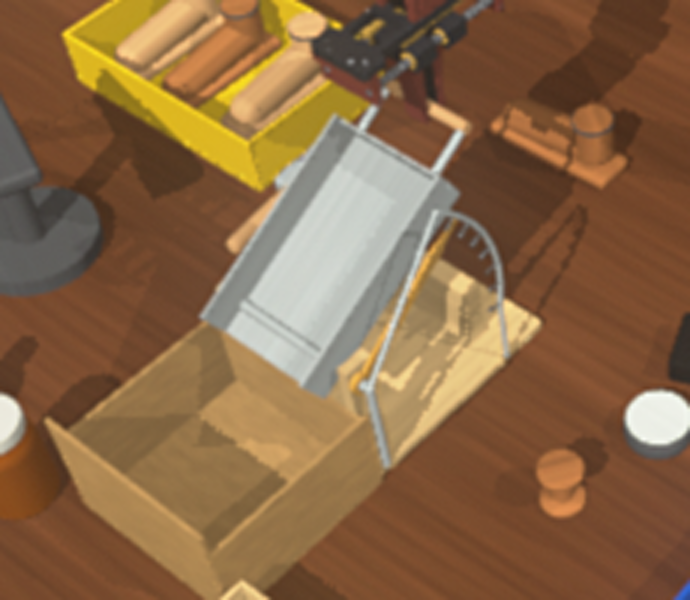

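Run:
```python
from h import *
np.set_printoptions(precision=4,suppress=True)
off=OFF+[-.0008,0,0]
for th in (.55,.60):
    ctrl.movel(arc(th,off),max_speed=.06)
    s=ctrl.state();f=s["ft_force"];print(round(th,2),s["t"],s["tool_pos"],round(s["opening"],4),f,s["moment"])
im=ctrl.grab_frame("scene");cv2.imwrite("pics/o0.png",im[:,:,::-1])
c=cv2.resize(im[100:220,120:240,::-1],None,fx=5,fy=5,interpolation=cv2.INTER_CUBIC);cv2.imwrite("pics/o1.png",c)
im=ctrl.grab_frame("top")[:,:,::-1];cv2.imwrite("pics/o2.png",im);cv2.imwrite("pics/o3.png",cv2.resize(im[85:225,300:400],None,fx=4,fy=4,interpolation=cv2.INTER_CUBIC))
im=ctrl.grab_frame("wrist")[:,:,::-1];cv2.imwrite("pics/o4.png",im)
P=pose([*CH,.13],R.from_euler('y',.6).apply([[-.165,.088,0],[0,.088,0],[-.19,.063,.04],[.03,.063,.04],[-.19,-.063,.04],[.03,-.063,.04],[-.24,.05,.022],[-.24,-.05,.022]]))
print(np.c_[proj("scene",P),(proj("scene",P)-[120,100])*5])
print(np.c_[proj("top",P),(proj("top",P)-[300,85])*4])
```

```text
0.55 42.5167 [ 0.5122 -0.2576  0.2677] 0.0111 [-6.6951 -2.73    2.2091] [-0.4354  1.2705 -0.0989]
0.6 42.8667 [ 0.5194 -0.2577  0.2772] 0.011 [-7.8679 -2.413   2.8116] [-0.4736  1.4687 -0.0967]
[[211.5133 152.8749 457.5664 264.3747]
 [180.4766 206.9644 302.3828 534.822 ]
 [201.9439 136.3372 409.7195 181.686 ]
 [159.8628 209.8608 199.3141 549.3038]
 [167.3607 116.2426 236.8035  81.213 ]
 [126.8855 187.3972  34.4274 436.9859]
 [211.0989 119.573  455.4946  97.8648]
 [183.5866 104.177  317.933   20.8848]]
[[328.4214 180.806  113.6856 383.224 ]
 [323.4903 146.6976  93.9612 246.7905]
 [338.8852 177.2896 155.5409 369.1583]
 [331.1442 131.8545 124.5766 187.4178]
 [380.1457 177.0889 320.5827 368.3557]
 [368.0107 131.7316 272.0429 186.9264]
 [344.4506 193.3112 177.8023 433.2447]
 [377.7285 193.1314 310.9139 432.5255]]
```

View pics/o1.png

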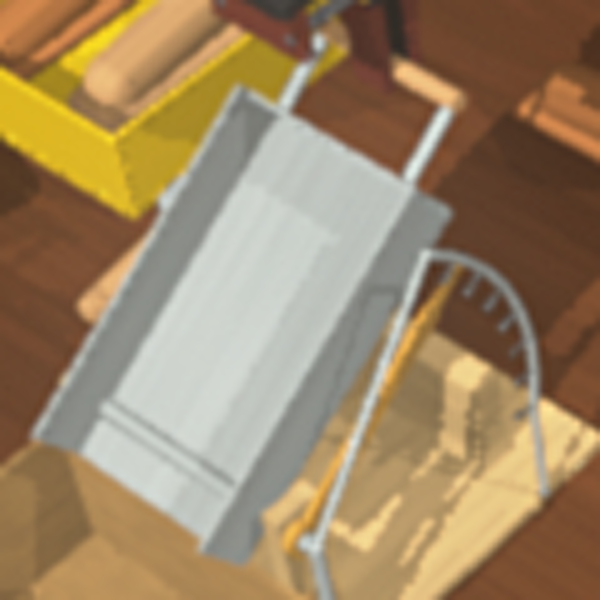

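View pics/o3.png

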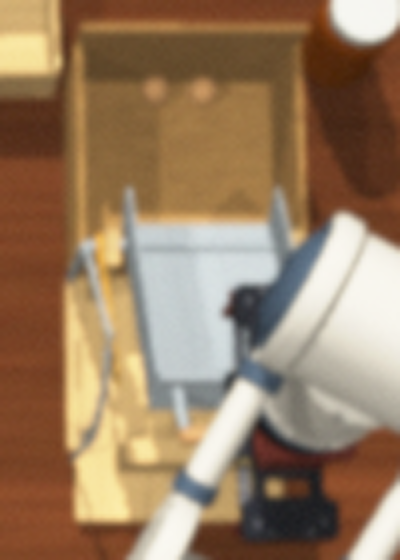

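View pics/o4.png

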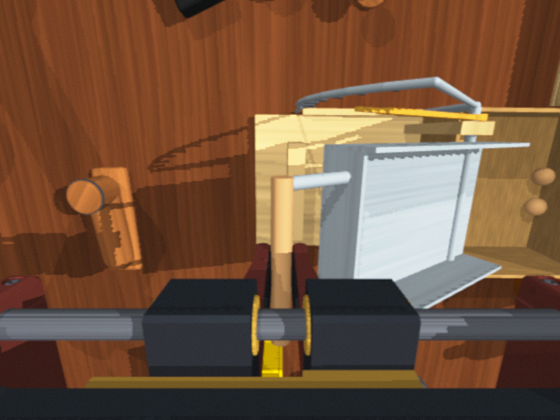

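Both balls are in the carton, at top px (339,107) and (351,107), and the tray is empty. I'll check the tray's angle against the pointer more precisely by fitting lines in the scene picture.

```bash
cat > ang.py <<'E'
from h import *
np.set_printoptions(precision=4,suppress=True)
def edge(g,a,b,sign,w=3.0,n=60,t0=.1,t1=.9):
    # subpixel edge along a->b searching normal
    a,b=np.array(a,float),np.array(b,float);d=(b-a)/np.linalg.norm(b-a);nn=np.array([-d[1],d[0]])
    out=[]
    for t in np.linspace(t0,t1,n):
        c=a+t*(b-a);o=np.arange(-w,w+.01,.2);P=c+o[:,None]*nn
        v=cv2.remap(g,P[:,0].astype(np.float32)[None],P[:,1].astype(np.float32)[None],cv2.INTER_LINEAR)[0]
        gr=np.gradient(cv2.GaussianBlur(v[None],(0,0),2)[0])*sign
        k=np.clip(gr,0,None)**2
        if gr.max()>2: out.append(c+nn*(o*k).sum()/k.sum())
    out=np.array(out)
    vx,vy,x0,y0=cv2.fitLine(out.astype(np.float32),cv2.DIST_HUBER,0,.01,.01).ravel()
    r=(out-[x0,y0])@np.array([-vy,vx]);return vx/vy,np.std(r),len(out)
def th_from(slope,L0,L1):
    f=lambda t:(lambda u:(u[1,0]-u[0,0])/(u[1,1]-u[0,1])-slope)(proj("scene",pose([*CH,.13],R.from_euler('y',t[0]).apply([L0,L1]))))
    return least_squares(f,[.6]).x[0]
if __name__=="__main__":
    im=cv2.imread("pics/o0.png");g=cv2.cvtColor(im,cv2.COLOR_BGR2GRAY).astype(np.float32)
    cr=lambda x,y:(120+x/5-.4,100+y/5-.4)
    tests={"+y wall top":(cr(410,188),cr(208,545),[-.19,.062,.04],[.03,.062,.04]),
     "-y floor edge":(cr(275,125),cr(90,435),[-.19,-.062,0],[.03,-.062,0]),
     "-y wall top":(cr(240,92),cr(38,435),[-.19,-.063,.04],[.03,-.063,.04])}
    for n,(a,b,L0,L1) in tests.items():
        for sg in(1,-1):
            try:
                s,r,k=edge(g,a,b,sg);print(n,sg,s,"rms",r,k,"theta",th_from(s,L0,L1))
            except Exception as e: print(n,sg,e)
    hsv=cv2.cvtColor(im,cv2.COLOR_BGR2HSV);m=cv2.inRange(hsv,(12,150,120),(24,255,255));mm=np.zeros_like(m);mm[150:212,175:216]=m[150:212,175:216]
    cv2.imwrite("pics/p1.png",cv2.resize(mm[100:220,120:240],None,fx=5,fy=5,interpolation=cv2.INTER_NEAREST))
E
python3 ang.py
```

```text
+y wall top 1 -0.5864504 rms 0.07096858501951582 60 theta 0.5810837785556724
+y wall top -1 OpenCV(4.12.0) /io/opencv/modules/imgproc/src/linefit.cpp:618: error: (-215:Assertion failed) npoints2 >= 0 || npoints3 >= 0 in function 'fitLine'

-y floor edge 1 OpenCV(4.12.0) /io/opencv/modules/imgproc/src/linefit.cpp:618: error: (-215:Assertion failed) npoints2 >= 0 || npoints3 >= 0 in function 'fitLine'

-y floor edge -1 -0.5858785 rms 0.1468927510808938 60 theta 0.5800706203186728
-y wall top 1 -0.57730365 rms 0.19465532518455972 60 theta 0.5898264338692898
-y wall top -1 -0.57960147 rms 0.1963523206759687 49 theta 0.5870749361451769
```

View pics/p1.png

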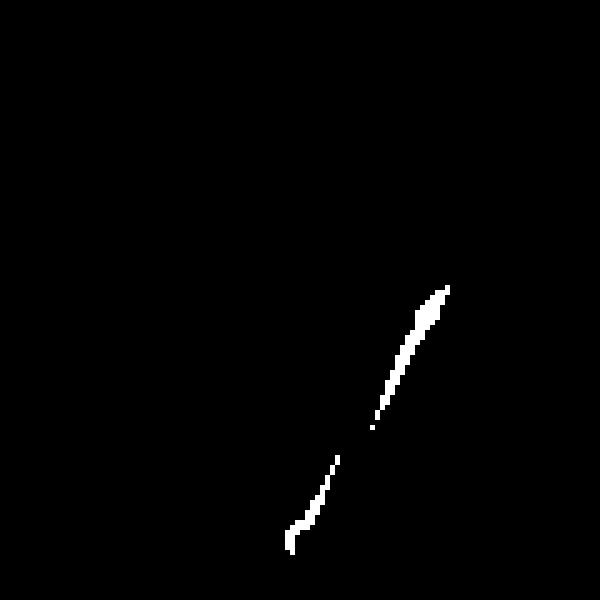

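```bash
cat > ang2.py <<'E'
from ang import *
S=lambda th,L:proj("scene",pose([*CH,.13],R.from_euler('y',th).apply(L)))
d=np.load("side.npz");W=lambda th,L:wproj(pose([*CH,.13],R.from_euler('y',th).apply(L)),d["p"],d["q"])
E1={"+y top":([-.19,.062,.04],[.03,.062,.04]),"-y floor":([-.19,-.062,0],[.03,-.062,0]),"-y top":([-.19,-.063,.04],[.03,-.063,.04]),"+y out bottom":([-.19,.063,0],[.03,.063,0])}
def run(img,F,th0,items,t0=.1,t1=.9,w=3):
    g=cv2.cvtColor(cv2.imread(img),cv2.COLOR_BGR2GRAY).astype(np.float32)
    for n,(L0,L1) in items.items():
        a,b=F(th0,[L0,L1])
        for sg in(1,-1):
            try:
                s,r,k=edge(g,a,b,sg,w,t0=t0,t1=t1)
                f=lambda t:(lambda u:(u[1,0]-u[0,0])/(u[1,1]-u[0,1])-s)(F(t[0],[L0,L1]))
                print(img,n,sg,"rms %.2f k %d theta %.4f"%(r,k,least_squares(f,[th0]).x[0]))
            except cv2.error: pass
run("pics/l0.png",S,-.22,E1,.3,.9)
run("pics/i1.png",W,-.22,E1,.15,.85,4)
run("pics/i1.png",W,.6,{"ptr upper/lower":([-.125,.088,.007],[-.03,.088,.007]),"ptr2":([-.125,.088,-.007],[-.03,.088,-.007])},0,1,4)
E
python3 ang2.py
python3 - <<'E'
import sys;sys.path.insert(0,'.')
import os;os.chdir('.')
import cv2
im=cv2.imread("pics/i1.png")[155:235,265:385];cv2.imwrite("pics/q.png",cv2.resize(im,None,fx=6,fy=6,interpolation=cv2.INTER_CUBIC))
E
```

```text
pics/l0.png +y top 1 rms 0.90 k 58 theta -0.2108
pics/l0.png +y top -1 rms 1.13 k 22 theta 0.0710
pics/l0.png -y floor 1 rms 0.00 k 2 theta -0.5695
pics/l0.png -y floor -1 rms 0.38 k 59 theta -0.2325
pics/l0.png -y top -1 rms 0.09 k 60 theta -0.2289
pics/l0.png +y out bottom 1 rms 0.88 k 31 theta -0.0201
pics/l0.png +y out bottom -1 rms 0.83 k 33 theta -0.1830
pics/i1.png +y top 1 rms 1.15 k 25 theta -0.2238
pics/i1.png +y top -1 rms 1.39 k 9 theta -0.1712
pics/i1.png -y floor 1 rms 1.69 k 8 theta -0.3283
pics/i1.png -y floor -1 rms 0.24 k 3 theta -0.2191
pics/i1.png -y top 1 rms 1.63 k 26 theta -0.2166
pics/i1.png -y top -1 rms 0.52 k 54 theta -0.2213
pics/i1.png +y out bottom 1 rms 1.12 k 36 theta -0.2372
pics/i1.png +y out bottom -1 rms 0.34 k 7 theta -0.3203
pics/i1.png ptr upper/lower 1 rms 0.95 k 55 theta 0.5976
pics/i1.png ptr upper/lower -1 rms 1.17 k 13 theta 0.6236
pics/i1.png ptr2 1 rms 0.29 k 4 theta 0.6066
pics/i1.png ptr2 -1 rms 0.17 k 19 theta 0.6121
```

View pics/q.png

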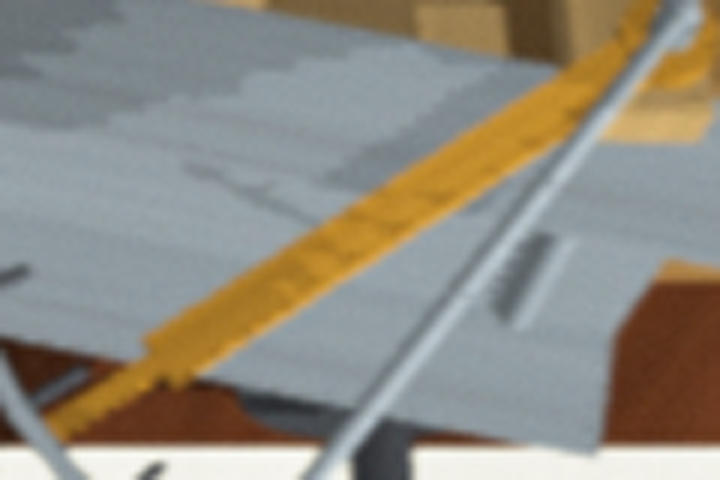

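```bash
python3 - <<'E'
from ang import *
import ang2
E
python3 - <<'E'
from ang import *
d=np.load("side.npz");W=lambda th,L:wproj(pose([*CH,.13],R.from_euler('y',th).apply(L)),d["p"],d["q"])
im=cv2.imread("pics/i1.png");g=cv2.cvtColor(im,cv2.COLOR_BGR2HSV)[:,:,1].astype(np.float32)
lab=cv2.cvtColor(im,cv2.COLOR_BGR2LAB)[:,:,2].astype(np.float32)
def th(slope):
    f=lambda t:(lambda u:(u[1,1]-u[0,1])/(u[1,0]-u[0,0])-slope)(W(t[0],[[-.12,.088,0],[-.03,.088,0]]))
    return least_squares(f,[.6]).x[0]
o=lambda x,y:(265+x/6-.4,155+y/6-.4)
for nm,ch in(("S",g),("b",lab)):
  for n,a,b in(("upper",o(160,338),o(530,90)),("lower",o(230,362),o(470,208))):
    for sg in(1,-1):
        try: s,r,k=edge(ch,a,b,sg,3,t0=0,t1=1);print(nm,n,sg,1/s,"rms %.2f k %d th %.4f"%(r,k,th(1/s)))
        except cv2.error: pass
E
```

```text
pics/l0.png +y top 1 rms 0.90 k 58 theta -0.2108
pics/l0.png +y top -1 rms 1.13 k 22 theta 0.0710
pics/l0.png -y floor 1 rms 0.00 k 2 theta -0.5695
pics/l0.png -y floor -1 rms 0.38 k 59 theta -0.2325
pics/l0.png -y top -1 rms 0.09 k 60 theta -0.2289
pics/l0.png +y out bottom 1 rms 0.88 k 31 theta -0.0201
pics/l0.png +y out bottom -1 rms 0.83 k 33 theta -0.1830
pics/i1.png +y top 1 rms 1.15 k 25 theta -0.2238
pics/i1.png +y top -1 rms 1.39 k 9 theta -0.1712
pics/i1.png -y floor 1 rms 1.69 k 8 theta -0.3283
pics/i1.png -y floor -1 rms 0.24 k 3 theta -0.2191
pics/i1.png -y top 1 rms 1.63 k 26 theta -0.2166
pics/i1.png -y top -1 rms 0.52 k 54 theta -0.2213
pics/i1.png +y out bottom 1 rms 1.12 k 36 theta -0.2372
pics/i1.png +y out bottom -1 rms 0.34 k 7 theta -0.3203
pics/i1.png ptr upper/lower 1 rms 0.95 k 55 theta 0.5976
pics/i1.png ptr upper/lower -1 rms 1.17 k 13 theta 0.6236
pics/i1.png ptr2 1 rms 0.29 k 4 theta 0.6066
pics/i1.png ptr2 -1 rms 0.17 k 19 theta 0.6121
S upper 1 -0.6359398 rms 0.09 k 60 th 0.6014
S upper -1 -0.67425513 rms 0.00 k 2 th 0.6265
S lower 1 -0.6441721 rms 0.00 k 2 th 0.6069
S lower -1 -0.64171785 rms 0.08 k 60 th 0.6053
b upper 1 -0.6358785 rms 0.07 k 60 th 0.6014
b lower -1 -0.64390457 rms 0.09 k 60 th 0.6067
```

The pointer fits 0.60–0.605 rad. The tray measures about 0.58–0.59 in the scene view, which read 0.009 rad low when the tray was shut, so the tray is about 0.59. I'll nudge it up 0.01 rad, relieve the radial load and re-measure.

```bash
python3 - <<'E'
from h import *
np.set_printoptions(precision=4,suppress=True)
off=OFF+[-.0008,0,0]+.0015*np.array([-.77,0,.64])
ctrl.movel(arc(.61,off),max_speed=.03)
ctrl.dwell(.3)
s=ctrl.state();print(s["t"],s["tool_pos"],arc(.61,off),s["opening"],s["ft_force"],s["moment"])
im=ctrl.grab_frame("scene");cv2.imwrite("pics/r0.png",im[:,:,::-1])
E
sed 's#pics/o0.png#pics/r0.png#' ang.py > ang3.py; python3 ang3.py | grep theta
python3 - <<'E'
import cv2
im=cv2.imread("pics/r0.png");cv2.imwrite("pics/r1.png",cv2.resize(im[60:340,50:450],(800,560),interpolation=cv2.INTER_CUBIC))
E
```

```text
43.5667 [ 0.5204 -0.2576  0.2787] [ 0.5204 -0.2573  0.2786] 0.011230899323408561 [-2.5948 -4.3871  0.3666] [-0.8442  0.5467 -0.0376]
+y wall top 1 -0.5810406 rms 0.08009374491204078 60 theta 0.5883076070739737
-y floor edge -1 -0.5798794 rms 0.14407019033475532 60 theta 0.5874199268679778
-y wall top 1 -0.5726846 rms 0.1933001467515655 60 theta 0.5953690837019564
-y wall top -1 -0.57808274 rms 0.16572515995938158 47 theta 0.5888930854658594
```

View pics/r1.png

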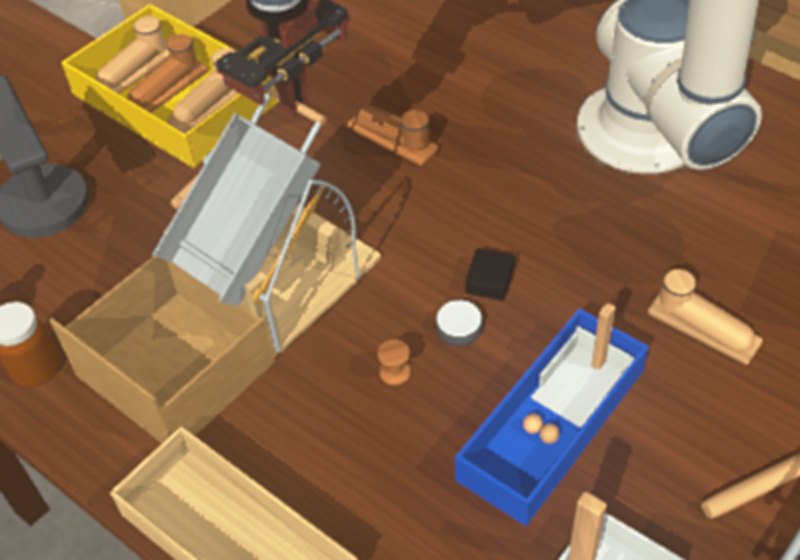

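```bash
python3 - <<'E'
from h import *
np.set_printoptions(precision=4,suppress=True)
off=OFF+[-.0008,0,0]+.0018*np.array([-.77,0,.64])
ctrl.movel(arc(.616,off),max_speed=.03)
ctrl.dwell(.3)
s=ctrl.state();print(s["t"],s["tool_pos"],s["opening"],s["ft_force"],s["moment"])
im=ctrl.grab_frame("scene");cv2.imwrite("pics/s0.png",im[:,:,::-1])
im=ctrl.grab_frame("top");cv2.imwrite("pics/s2.png",im[:,:,::-1])
E
sed 's#pics/o0.png#pics/s0.png#' ang.py > ang3.py; python3 ang3.py | grep theta
```

```text
44.1667 [ 0.5212 -0.2576  0.2797] 0.01101081273702064 [-1.4054 -6.3006 -1.5809] [-0.9395  0.4269 -0.1225]
+y wall top 1 -0.57729083 rms 0.06808016510301289 60 theta 0.5933279246699684
-y floor edge -1 -0.5762705 rms 0.14498898200215904 60 theta 0.5918541712275068
-y wall top 1 -0.56840634 rms 0.2136153589978033 60 theta 0.6005163844631474
-y wall top -1 -0.57591 rms 0.12926137919888825 47 theta 0.5914971524033228
```

View pics/s2.png

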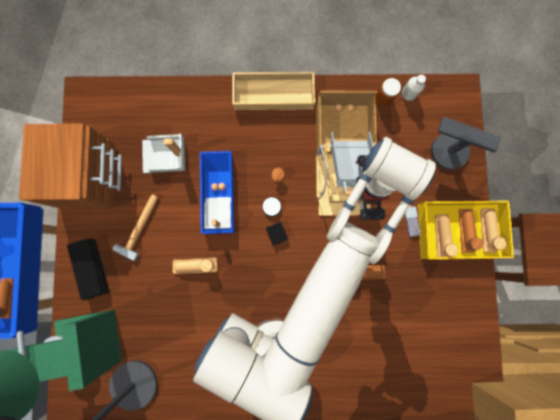

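The top view shows two balls in the carton at (339–351,107) and two in the bin at (214–221,187). The scoop is in the bin at (217,211), and the other things I can see look unmoved. The tray is at about 0.60 rad, the same as the pointer, so I'm handing in.

Run:
```python
from plant import ctrl
print(ctrl.state()["opening"]);print(ctrl.finish_job())
```

```text
0.011159581365390048
the job is handed in; nothing more can be done
None
```

The job is done and handed in at about 44 s. Two balls went from the bin into the tray, the scoop went back in the bin, and both balls ran down into the carton. The gripper is still holding the tray at the pointer.

- **Angle:** the last scene fit of the tray read 0.592–0.60 rad. That view read about 0.009 rad low when the tray was shut, so the tray is really at about 0.60. The pointer fitted 0.60–0.606 in the side-on wrist view. I could not check the pointer well in the scene view because the wire arc hides part of it.
- **Counts:** the last pictures show two balls in the carton and two in the bin beside the scoop. The bystanders I could see looked unmoved. At the end the arm hid the dark shoe last and part of the brush in the top view, but the scene view shortly before showed them in place.
- **Failed grip:** my first grip on the handle bar failed. The fingertips reached only about 5 mm past the TCP, not the 25 mm given, so I pinched the bar's edge and slipped off. The tray had not moved, and I took the bar again 14 mm deeper.
- **Forces:** the largest wrist force I read while moving the tray was about 10 N. At hand-in the gripper opening was 11.2 mm on the 12 mm bar.

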